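# Set up the amplifier test jig: home it, gauge the gap, screen the board

### The arm

A 6-joint arm with a two-finger parallel gripper is mounted at the origin on the work surface. World frame = base frame: x ahead of the robot, y to its left, z up, the work surface at z = 0. Lengths are in m, angles in rad, forces in N, time in s.
With the tool pointing down it reaches from about 0.225 to 0.875 m from the base axis. Payload 3.4 kg.
Tool frame: the origin (TCP) lies between the finger pads; the fingertips stand 14 mm ahead of it and the grasp point (between the pads) lies 5 mm behind it; z points along the fingers, y is the direction in which the jaws open and shut (so a half turn about z gives the same grasp; the last joint's range is limited). The gripper opens to 85 mm and grips with 20 to 120 N. Pads are 22 mm wide; open, the fingers measure 114 mm over their backs; the gripper's body (76 mm by 85 mm) begins 54 mm behind the grasp point. The pads swing forward as they close: fully open they stand 13 mm farther back than shut.
Start: joints at [1.055, 0.276, 1.505, -0, 1.361, -0.121], TCP at [0.221, 0.531, 0.245] pointing down, gripper open.
Joint ranges: [-2.89, 2.89], [-0.75, 2.08], [0.22, 2.7], [-1.18, 4.32], [0.11, 2.71], [-2.7, 2.7]. Speed limits (rad/s): [2.57, 2.57, 3.14, 3.14, 3.14, 3.14].

### API

Orientations are given as a unit quaternion [w, x, y, z].
In Python, from rig import manip, get_image, job gives the robot as it stands. The module is installed in compiled form; this text tells all that it offers.
- The arm moves only by the tool step_arm, never from a script. Its argument "moves" is one flat list of numbers, 5 for each row, row after row: the shift along the tool's x, y, z as a fraction of full scale, then the turn about the tool's z as a fraction of full scale, then the gripper's target within -1 to 1 (shut at 1, half-way at 0, fully open at -1). In form: [dx, dy, dz, twist, hand, dx, dy, dz, twist, hand, ...]. A call has 1 to 5 rows; each row is the pose to reach, as a shift and turn from the pose commanded when the call began, along the tool's axes at that moment, turning the shorter way round; what a row does not reach only later rows make up. Full scale, the value 1, is 500 mm for a shift and pi rad for a turn. A row lasts 1/10 s, in which the tool goes at most 50 mm and 8.59 degrees, less where a joint would pass 70% of its speed; a pose out of reach is approached as far as the arm can. A call with a number of a shift or a turn outside -1 to 1 is refused whole. A call with a gripper value outside its range is refused whole. The fingers move at their own pace and stop on an object; "force" is the grip in N (left out, the last holds). Time passes only in rows, so rows that repeat a pose let the fingers close. It gives the time, the measured TCP pose, the force and the opening at its end, in the units of the state.
- manip.get_state(): the state, without advancing time (a new reading comes with each control period).
- get_image(name): name is "side" or "top" or "wrist"; returns a dict with "frame" (480x640x3 uint8, blue, green, red), "fx", "fy", "cx", "cy" (pixels), "rvec" (rotation vector, rad) and "tvec" (3), from world to camera coordinates, as OpenCV has them; the wrist camera has in their place "T_tool_cam" (4x4, takes a point from camera to tool coordinates, whose origin is the TCP and whose axes are the flange's). Camera axes: x right, y down, z forward; pixel columns grow to the right and rows downward; lengths in m; the calibration is good to about 2 mm. A picture is of the moment at which its call begins: read the wrist's pose just before it. There is no depth.
- job.sign_off(): hands the job in, once; it reports no verdict.
The state is a dict: "clock": time; "qpos": joint angles; "qd": joint speeds; "effort": joint torques, N m; "position": TCP position; "ee_rot": TCP orientation; "contact_force": force on the tool from outside, world axes, zero at the start; "moment": the same for the moment, N m; "width": finger opening in m.
Only numpy, scipy, OpenCV 4.12 (cv2) and the standard library are available. Lean on these libraries where they do the work, as an engineer would, in place of code of your own. Each camera call takes 0.05 s, during which the arm holds its last target. There are 200 camera calls.

### The job

Get the amplifier jig ready for test: pull up its spring lock pin and turn it into the rest notches so that it stays out, push the carriage fully home, away from the robot, and turn the pin back so that it drops in and locks the carriage there. Then find by feel the feeler blade that drags in the gap under the sprung pad at the far end (neither jamming nor loose), slid in flat from the right until its nose shows on the left side of the pad, and leave it in there with the other blades lying flat on the bench. Cover the board with all the screening cans that are there, nested in size order, smallest innermost, each standing square and centred on the board, and do not disturb the solder spool, the spare heat sink and the bottle.

Things in the scene. Friction and masses are not known exactly. Their poses are not given: they have to be found in the camera images.
- can_1 (a point): Square screening can of bare aluminium, 60 x 60 mm, open below, walls 3 mm, 44 mm high in all: a shell 24 mm high and on the middle of its top a steel knob 20 x 20 x 20 mm to lift it by. The point is the can's centre, 22 mm above its lower rim (the knob's middle is 12 mm above the point); z up, x and y along its sides (and along the knob's sides). May be absent.
- can_2 (a point): Square screening can of bare aluminium, 82 x 82 mm, open below, walls 3 mm, 69 mm high in all: a shell 49 mm high and on the middle of its top a steel knob 20 x 20 x 20 mm to lift it by. The point is the can's centre, 34.5 mm above its lower rim (the knob's middle is 24.5 mm above the point); z up, x and y along its sides (and along the knob's sides). May be absent.
- can_3 (a point): Square screening can of bare aluminium, 104 x 104 mm, open below, walls 3 mm, 94 mm high in all: a shell 74 mm high and on the middle of its top a steel knob 20 x 20 x 20 mm to lift it by. The point is the can's centre, 47 mm above its lower rim (the knob's middle is 37 mm above the point); z up, x and y along its sides (and along the knob's sides). May be absent.
- can_4 (a point): Square screening can of bare aluminium, 126 x 126 mm, open below, walls 3 mm, 119 mm high in all: a shell 99 mm high and on the middle of its top a steel knob 20 x 20 x 20 mm to lift it by. The point is the can's centre, 59.5 mm above its lower rim (the knob's middle is 49.5 mm above the point); z up, x and y along its sides (and along the knob's sides). May be absent.
- blade_a (a point): Steel feeler blade, the thinnest of three: a flat bar 28 mm wide and 6 mm thick lying flat, with an upright grip block at its rear end, 18 mm along the blade, 28 mm across, its top 46 mm above the blade's underside. The point is on the block's centre line, 30 mm above the underside; x points along the blade to the nose, which is 118 mm ahead of the point; the block's rear face is 9 mm behind it; z up. 0.14 kg.
- blade_b (a point): Steel feeler blade, the middle of three: a flat bar 28 mm wide and 9 mm thick lying flat, with an upright grip block at its rear end, 18 mm along the blade, 28 mm across, its top 46 mm above the blade's underside. The point is on the block's centre line, 30 mm above the underside; x points along the blade to the nose, which is 118 mm ahead of the point; the block's rear face is 9 mm behind it; z up. 0.14 kg.
- blade_c (a point): Steel feeler blade, the thickest of three: a flat bar 28 mm wide and 12 mm thick lying flat, with an upright grip block at its rear end, 18 mm along the blade, 28 mm across, its top 46 mm above the blade's underside. The point is on the block's centre line, 30 mm above the underside; x points along the blade to the nose, which is 118 mm ahead of the point; the block's rear face is 9 mm behind it; z up. 0.14 kg.
- seat (a point): Middle of the 140 mm square green circuit board on the jig's carriage (a finned heat sink), on the surface the cans stand on, 50 mm above the bench; moves with the carriage; z up, x along its travel (away from the robot), y left. Brass corner marks lie 65 mm out. The carriage's top is level, 75 mm to either side in y, from 70 mm before the seat to 145 mm beyond.
- push_grip (a point): Centre of the black upright grip on the carriage's left side, 18 mm (along the travel) x 24 x 40 mm high; moves with the carriage, axes as the seat's; push or pull it along x (about 6 N of friction once the pin is out).
- carriage (a joint): Travel of the carriage, m: 0 = loading place, locked by the pin (about 2.5 mm of play); 0.07 = pushed fully home against its stop, away from the robot, where the pin finds a second hole (it drops in from about 0.068). Only when it is home does its far ledge lie under the sprung pad.
- pin_grip (a point): Centre of the black upright grip plate of the spring lock pin at the jig's right side: 40 mm long (its x), 12 mm thick (its y), 34 mm high; moves and turns with the pin. Nothing stands within 50 mm beside it; the metal below begins 22 mm beneath the point when the pin is down.
- pin_lift (a joint): Height of the lock pin, m: 0 = down, locking; 0.032 = fully pulled up. A spring pulls it down with 4.5 N at the bottom and 9 N at the top. Its cross bar clears the two posts of the bracket from about 0.026; in the rest notches on the posts' tops it stands at about 0.021. Below that it cannot be turned far.
- pin_turn (a joint): Turn of the lock pin, rad, anticlockwise from above: near 0 = grip plate along the carriage's travel, cross bar between the posts; 1.57 = cross bar over the two rest notches (about 0.15 either way).
- jaw (a point): Fixed point at the jig's far end: middle below the sprung brass pad (40 x 40 mm), level with the carriage's top (50 mm above the bench). x away from the robot, y to the left, z up. The gap lies between the carriage's far ledge, when home, and the pad. The jig's head above it is 100 mm high, reaching 22 mm to either side in y and 24 mm towards the robot, with a post behind it.
- lead_in (a point): Fixed point at the right edge of the pad, on the ledge's level, 20 mm right of point jaw, axes as the jaw's: the mouth of the gap. Blades go in here along +y, flat on the ledge. From here the pad has a lead-in 28 mm long that slopes up to the right by 20 degrees. The gap is set anew at every start, between 3.5 and 11 mm, and is not told.
- pad (a joint): Lift of the sprung pad, m: 0 = resting, up to 0.0045 = its stop; its spring pushes down with 6 N at rest, 10 N at the stop. Too thick a blade jams in the lead-in (over 24 N), too thin a one goes in without touching the pad, one that fits lifts it and drags (some 2 to 8 N; up to 20 N while it rides up the lead-in).
- spool: Solder spool, 64 mm across, 52 mm high, standing on the bench near the robot at the left; leave alone. Origin at its underside.
- heatsink: Spare finned heat sink, 70 x 100 x 32 mm, on the bench beyond the jig; leave alone. Origin at its underside.
- flux: Bottle 44 mm across, 90 mm high, on the bench near the robot at the right; leave alone. Origin at its underside.
Things that resemble listed ones, but are neither listed nor needed, are in the scene too. What is shaped like the part that bears blade_b but brown, green or red is not meant.

How it is judged:
On the way, in this order (a step that is already met when the one before it is completed fails the run):
1. the lock pin is pulled out and rests in its notches, let go (value of joint pin_lift between 0.018 and 0.0245 m and value of joint pin_turn between 1.37 and 1.77 rad and contact force between the fingers and pin_turn below 0.5 N), for 0.3 s.
2. the carriage is fully home with the pin still parked (value of joint pin_lift between 0.018 and 0.0245 m and value of joint pin_turn between 1.37 and 1.77 rad and value of joint carriage above 0.066 m), for 0.3 s.
3. the pin is turned back and has dropped in, locking the carriage at home (value of joint pin_lift below 0.005 m and value of joint carriage above 0.066 m), for 0.3 s.
4. a blade lies in the gap and lifts the pad, so that it drags (all of step 3 and ((y of blade_a in the frame of jaw between -0.1 and -0.05 m and x of blade_a in the frame of jaw between -0.014 and 0.014 m and z of blade_a in the frame of jaw between 0.026 and 0.034 m and angle between the x axis of blade_a and the y axis of jaw, either way round below 0.15 rad) or (y of blade_b in the frame of jaw between -0.1 and -0.05 m and x of blade_b in the frame of jaw between -0.014 and 0.014 m and z of blade_b in the frame of jaw between 0.026 and 0.034 m and angle between the x axis of blade_b and the y axis of jaw, either way round below 0.15 rad) or (y of blade_c in the frame of jaw between -0.1 and -0.05 m and x of blade_c in the frame of jaw between -0.014 and 0.014 m and z of blade_c in the frame of jaw between 0.026 and 0.034 m and angle between the x axis of blade_c and the y axis of jaw, either way round below 0.15 rad)) and value of joint pad above 0.0003 m), for 0.3 s.
At the end, for the whole second after the job is handed in: Carriage home, pin down in its hole (under 5 mm); one blade flat in the gap, nose 18 mm past the pad's middle, lifting the pad over 0.3 mm, the others flat on the bench; every can on the board, nested, rim down within 5 mm, centred within 14 mm, square within 0.2 rad (all of step 4 and horizontal distance between each of can_1, can_2, can_3, can_4 and seat below 0.014 m and z of can_1 in the frame of seat between 0.017 and 0.027 m and angle between each of can_1, can_2, can_3, can_4's own z axis and vertical below 0.08 rad and (angle between the x axis of can_1 and the x axis of seat, either way round below 0.2 rad or angle between the x axis of can_1 and the y axis of seat, either way round below 0.2 rad) and z of can_2 in the frame of seat between 0.0295 and 0.0395 m and (angle between the x axis of can_2 and the x axis of seat, either way round below 0.2 rad or angle between the x axis of can_2 and the y axis of seat, either way round below 0.2 rad) and z of can_3 in the frame of seat between 0.042 and 0.052 m and (angle between the x axis of can_3 and the x axis of seat, either way round below 0.2 rad or angle between the x axis of can_3 and the y axis of seat, either way round below 0.2 rad) and z of can_4 in the frame of seat between 0.0545 and 0.0645 m and (angle between the x axis of can_4 and the x axis of seat, either way round below 0.2 rad or angle between the x axis of can_4 and the y axis of seat, either way round below 0.2 rad) and ((y of blade_a in the frame of jaw between -0.1 and -0.05 m and x of blade_a in the frame of jaw between -0.014 and 0.014 m and z of blade_a in the frame of jaw between 0.026 and 0.034 m and angle between the x axis of blade_a and the y axis of jaw, either way round below 0.15 rad) or (height (world z) of blade_a below 0.034 m and angle between blade_a's own z axis and vertical below 0.1 rad)) and ((y of blade_b in the frame of jaw between -0.1 and -0.05 m and x of blade_b in the frame of jaw between -0.014 and 0.014 m and z of blade_b in the frame of jaw between 0.026 and 0.034 m and angle between the x axis of blade_b and the y axis of jaw, either way round below 0.15 rad) or (height (world z) of blade_b below 0.034 m and angle between blade_b's own z axis and vertical below 0.1 rad)) and ((y of blade_c in the frame of jaw between -0.1 and -0.05 m and x of blade_c in the frame of jaw between -0.014 and 0.014 m and z of blade_c in the frame of jaw between 0.026 and 0.034 m and angle between the x axis of blade_c and the y axis of jaw, either way round below 0.15 rad) or (height (world z) of blade_c below 0.034 m and angle between blade_c's own z axis and vertical below 0.1 rad))); the robot touches nothing.
It fails at once if a bystander (spool, spare heat sink, bottle) is moved more than 25 mm (distance of any of spool, heatsink, flux from where it was at the start of the episode above 0.025 m).
Of can_body_1, can_body_2, can_body_3, can_body_4 only 2 to 4 are there at a start; the rules pass over those that are not, and their reading is None.
At some moment in a run one of can_body_1, can_body_2, can_body_3, can_body_4 may be knocked a few centimetres aside while the robot is not near it.
Once in a run the grip may slacken for a moment while it holds something.
It also fails if it takes over 210 s, if anything falls off the work surface, if the arm or the gripper's body presses on something with over 40 N, if the wrist force passes 120 N, or if a joint passes its speed limit or range.

## Working session

There is one attempt and no reset: what is moved stays moved. The work goes in short steps, Python scripts to look and compute and a tool call to move; the robot and the scene stay as the last step left them, time stands still between calls to the robot, and variables do not carry over. Pictures are saved under pics/ and viewed, about 12 in all and at most 16, crops included, and the job is handed in when it is done.

Besides the shell and the picture viewer there is one more tool, called after "Call:" as name(argument=value, ...) on one line, values as JSON. step_arm: Moves the arm, as the interface text tells. Its arguments: {"type":"object","properties":{"moves":{"type":"array","items":{"type":"number","minimum":-1,"maximum":1}},"force":{"type":"number"}},"required":["moves"]}

```bash
mkdir -p pics; cat > h.py <<'E'
import numpy as np, cv2, json
from rig import manip, get_image, job
def cam(name):
    s=manip.get_state(); im=get_image(name)
    K=np.array([[im['fx'],0,im['cx']],[0,im['fy'],im['cy']],[0,0,1.]])
    if name=='wrist':
        w,x,y,z=s['ee_rot']
        from scipy.spatial.transform import Rotation as R
        T=np.eye(4);T[:3,:3]=R.from_quat([x,y,z,w]).as_matrix();T[:3,3]=s['position']
        M=np.linalg.inv(T@np.array(im['T_tool_cam']))
    else:
        M=np.eye(4);M[:3,:3]=cv2.Rodrigues(np.array(im['rvec'],float))[0];M[:3,3]=np.ravel(im['tvec'])
    return dict(f=im['frame'],K=K,M=M)
def ray(c,u,v,z):
    d=c['M'][:3,:3].T@np.linalg.inv(c['K'])@np.array([u,v,1.]); o=-c['M'][:3,:3].T@c['M'][:3,3]
    return o+d*(z-o[2])/d[2]
def proj(c,p):
    q=c['K']@(c['M'][:3,:3]@np.array(p)+c['M'][:3,3]); return q[:2]/q[2]
def save(c,n):
    import pickle; cv2.imwrite('pics/'+n+'.png',c['f']); pickle.dump(c,open('pics/'+n+'.pkl','wb'))
def load(n):
    import pickle; return pickle.load(open('pics/'+n+'.pkl','rb'))
E
python3 - <<'E'
from h import *
print(manip.get_state())
for n in('top','side'):
    c=cam(n);save(c,n+'0'); print(n,-c['M'][:3,:3].T@c['M'][:3,3],c['K'][0,0], ray(c,320,240,0))
E
```

```text
{'clock': 0.0, 'qpos': array([ 1.05499343e+00,  2.76625469e-01,  1.50615067e+00, -2.06170376e-05,
        1.36067613e+00, -1.21044470e-01]), 'qd': array([-0.00106972, -0.00038561,  0.00021981, -0.00101166, -0.00133092,
       -0.00095892]), 'effort': array([ 1.84590877e-03, -4.16780090e+01, -2.45811671e+01,  1.77239681e-04,
        1.10990281e-02, -1.19108572e-05]), 'position': array([0.22092263, 0.53032264, 0.24441531]), 'ee_rot': array([-2.81521511e-04,  1.96097902e-01,  9.80583881e-01, -8.86221458e-04]), 'contact_force': array([-0.36767469, -1.21881357, -0.73107501]), 'moment': array([ 0.0376311 , -0.00316184, -0.04705709]), 'width': 0.08555523198036336}
top [ 0.29257023 -0.07361626  1.59009295] 518.7960319750819 [ 0.58809727 -0.07747417  0.        ]
side [0.31556409 1.25020113 0.88276355] 531.5291315370217 [ 0.60796466 -0.29186249  0.        ]
```

View pics/top0.png

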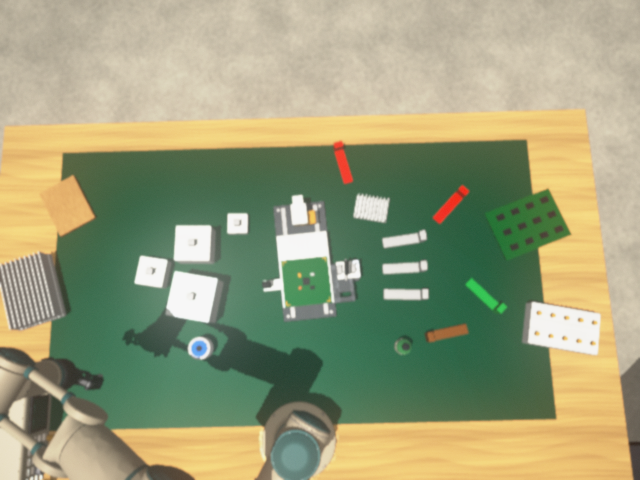

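View pics/side0.png

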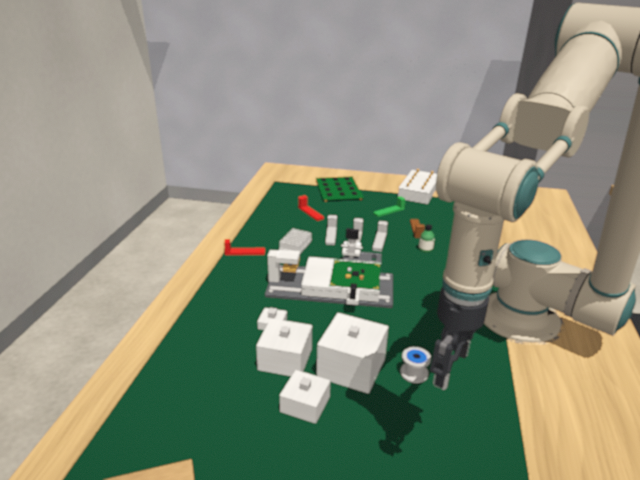

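The top picture shows four white cans: largest at (194,296), second at (193,243), third at (152,271) and smallest at (237,223). The jig is around (303,265), its pin at (347,270) and push grip at (272,286). Three steel blades lie at (405,240), (405,268) and (405,294), with the blocks on the right. The brown, green and red bars at (448,332), (487,296), (451,204) and (343,162) are decoys. Next is an enlarged crop and the measurements.

```bash
python3 - <<'E'
from h import *
c=load('top0');f=c['f']
cv2.imwrite('pics/crop1.png',cv2.resize(f[190:330,260:440],None,fx=4.4,fy=4.2,interpolation=cv2.INTER_CUBIC))
hsv=cv2.cvtColor(f,cv2.COLOR_BGR2HSV)
m=((hsv[...,1]<40)&(hsv[...,2]>165)).astype(np.uint8)
m[:140]=0
n,l,st,ce=cv2.connectedComponentsWithStats(m)
for i in range(1,n):
    if st[i,4]>60 and st[i,1]<330:
        cn=max(cv2.findContours((l==i).astype(np.uint8),cv2.RETR_EXTERNAL,cv2.CHAIN_APPROX_NONE)[0],key=cv2.contourArea)
        r=cv2.minAreaRect(cn); b=cv2.boxPoints(r)
        print(st[i],ce[i].round(1),[x for x in np.round(r[0],1)],np.round(r[1],1),round(r[2],1))
        for z in (0.01,.024,.05,.074,.1): print('   z',z,ray(c,*r[0],z)[:2].round(4),[round(float(np.linalg.norm(ray(c,*b[k],z)-ray(c,*b[k-1],z))),3) for k in (0,1)],end='')
        print()
E
```

```text
[290 195  18  31 448] [298.1 210.5] [np.float64(298.1), np.float64(209.6)] [30.  16.4] 85.2
   z 0.01 [ 0.6849 -0.0113] [0.097, 0.052]   z 0.024 [ 0.6814 -0.0118] [0.096, 0.051]   z 0.05 [ 0.675  -0.0129] [0.094, 0.051]   z 0.074 [ 0.669  -0.0138] [0.093, 0.05]   z 0.1 [ 0.6626 -0.0148] [0.091, 0.049]
[354 194  35  28 772] [370.8 207.9] [np.float64(370.8), np.float64(207.7)] [33.1 24.3] 8.7
   z 0.01 [ 0.6848 -0.2391] [0.103, 0.079]   z 0.024 [ 0.6813 -0.2376] [0.102, 0.078]   z 0.05 [ 0.6749 -0.2349] [0.1, 0.077]   z 0.074 [ 0.6689 -0.2324] [0.099, 0.075]   z 0.1 [ 0.6625 -0.2297] [0.097, 0.074]
[ 263  207   72  102 2005] [299.4 251.6] [np.float64(294.1), np.float64(256.2)] [100.4  69.9] 83.2
   z 0.01 [0.5376 0.0036] [0.313, 0.219]   z 0.024 [0.5354 0.0029] [0.31, 0.217]   z 0.05 [0.5314 0.0017] [0.305, 0.214]   z 0.074 [5.277e-01 5.000e-04] [0.3, 0.21]   z 0.1 [ 0.5236 -0.0008] [0.295, 0.207]
[227 213  21  21 436] [237. 223.] [np.float64(237.0), np.float64(223.0)] [20. 20.] 90.0
   z 0.01 [0.6473 0.1803] [0.064, 0.063]   z 0.024 [0.6442 0.1781] [0.063, 0.062]   z 0.05 [0.6384 0.17
[... 5020 characters left out ...]
] [0.032, 0.027]   z 0.074 [ 0.3718 -0.0936] [0.032, 0.026]   z 0.1 [ 0.3704 -0.0933] [0.031, 0.026]
[ 527  302   73   53 2733] [563.2 328. ] [np.float64(563.9), np.float64(327.9)] [72.8 42.7] 8.8
   z 0.01 [ 0.3    -0.7972] [0.211, 0.128]   z 0.024 [ 0.2999 -0.7908] [0.209, 0.127]   z 0.05 [ 0.2998 -0.7789] [0.206, 0.125]   z 0.074 [ 0.2997 -0.7679] [0.203, 0.123]   z 0.1 [ 0.2996 -0.756 ] [0.199, 0.121]
[286 306  10  13  80] [291.4 312.7] [np.float64(290.5), np.float64(312.0)] [12.  9.] 90.0
   z 0.01 [0.3675 0.0176] [0.036, 0.027]   z 0.024 [0.3668 0.0168] [0.036, 0.027]   z 0.05 [0.3656 0.0153] [0.035, 0.027]   z 0.074 [0.3645 0.0139] [0.034, 0.026]   z 0.1 [0.3632 0.0124] [0.034, 0.026]
```

View pics/crop1.png

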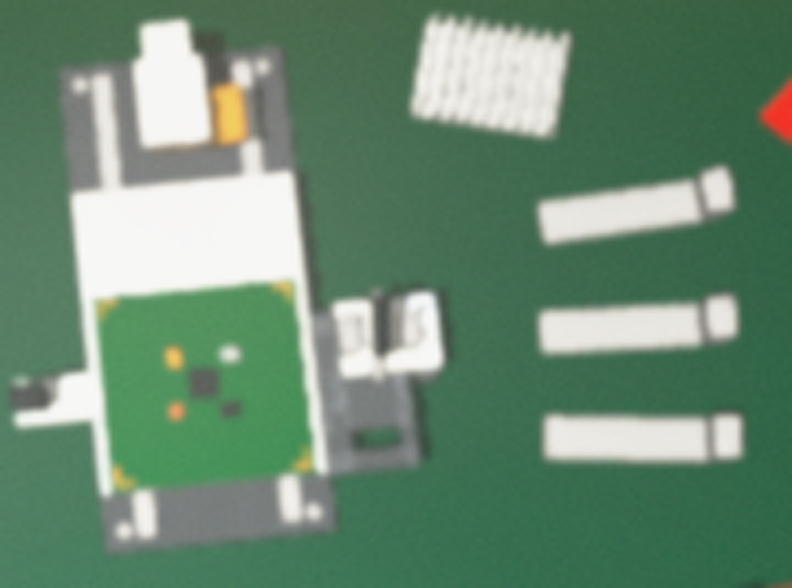

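The crop shows the jig turned a few degrees. The pin plate is at about (347,266), the push grip at (267,284) and the brass pad's lead-in at (312,217). I'll work out the board pose and plan the first move to a wrist look.

```bash
cat >> h.py <<'E'
def tool():
    from scipy.spatial.transform import Rotation as R
    s=manip.get_state(); w,x,y,z=s['ee_rot']; m=R.from_quat([x,y,z,w]).as_matrix()
    return np.array(s['position']),m
def to(x,y,z,al=None):
    "fractions of full scale from measured pose to target; al=world angle (deg) of tool y"
    p,m=tool(); d=m.T@(np.array([x,y,z])-p)/.5
    a0=np.degrees(np.arctan2(m[1,1],m[0,1])); t=0
    if al is not None:
        t=-((al-a0+90)%180-90)/180   # half turn same grasp
    print('pose',p.round(4),'al',round(a0,1),'->',d.round(4),'twist',round(t,4),'rows',int(np.ceil(max(np.linalg.norm(d)*10,abs(t)*180/8.59))))
E
python3 - <<'E'
from h import *
c=load('top0');f=c['f'];hsv=cv2.cvtColor(f,cv2.COLOR_BGR2HSV)
h=hsv[...,0];m=((h>52)&(h<72)&(hsv[...,1]>120)&(hsv[...,2]>100)).astype(np.uint8)
m[:250]=0;m[315:]=0;m[:,:270]=0;m[:,340:]=0
cn=max(cv2.findContours(m,cv2.RETR_EXTERNAL,cv2.CHAIN_APPROX_NONE)[0],key=cv2.contourArea)
w=np.array([ray(c,u,v,.05)[:2] for u,v in cn[:,0]],np.float32)
print(cv2.minAreaRect(w),cv2.contourArea(cn))
for n,(a,b,z) in dict(pin=(381,318,.08),grip=(32,396,.06),mouth=(245,115,.05)).items(): print(n,ray(c,a/4.4+260,b/4.2+190,z).round(3))
print(get_image('wrist')['T_tool_cam'])
to(.46,-.03,.42,90)
E
```

```text
((0.419834703207016, -0.03495524823665619), (0.06320369988679886, 0.12824632227420807), 8.963714599609375) 604.0
pin [ 0.494 -0.153  0.08 ]
grip [0.448 0.082 0.06 ]
mouth [ 0.649 -0.066  0.05 ]
[[ 7.00174667e-04 -9.53431858e-01 -3.01607694e-01  7.76586932e-02]
 [ 9.99999125e-01  1.00614582e-03 -8.59120744e-04 -5.84636179e-04]
 [ 1.12257441e-03 -3.01606829e-01  9.53431728e-01 -1.29578918e-01]
 [ 0.00000000e+00  0.00000000e+00  0.00000000e+00  1.00000000e+00]]
pose [0.221  0.5304 0.2446] al 67.4 -> [-0.8723 -0.8513 -0.3497] twist -0.1257 rows 13
```

Call:
step_arm(moves=[0, 0, -0.35, -0.1257, -1, 0, 0, -0.35, -0.1257, -1, 0, 0, -0.35, -0.1257, -1, 0, 0, -0.35, -0.1257, -1, 0, 0, -0.35, -0.1257, -1])

```text
clock: 0.65
position: [0.2218, 0.5319, 0.4249]
ee_rot: [0.002, -0.0, 1.0, 0.004]
contact_force: [0.5, -0.1, -1.0]
width: 0.0853
```

Call:
step_arm(moves=[-0.16, -0.373, 0, 0, -1, -0.16, -0.373, 0, 0, -1, -0.16, -0.373, 0, 0, -1, -0.16, -0.373, 0, 0, -1, -0.16, -0.373, 0, 0, -1])

```text
clock: 1.15
position: [0.3023, 0.3394, 0.4192]
ee_rot: [-0.0, 0.003, 1.0, -0.002]
contact_force: [0.2, 1.1, 0.4]
width: 0.0855
```

Call:
step_arm(moves=[-0.16, -0.373, 0, 0, -1, -0.16, -0.373, 0, 0, -1, -0.16, -0.373, 0, 0, -1, -0.16, -0.373, 0, 0, -1, -0.16, -0.373, 0, 0, -1])

```text
clock: 1.65
position: [0.3829, 0.1534, 0.4187]
ee_rot: [-0.001, 0.004, 1.0, -0.002]
contact_force: [-0.4, 0.6, -0.5]
width: 0.0855
```

Call:
step_arm(moves=[-0.16, -0.373, 0, 0, -1, -0.16, -0.373, 0, 0, -1, -0.16, -0.373, 0, 0, -1, -0.16, -0.373, 0, 0, -1, -0.16, -0.373, 0, 0, -1])

```text
clock: 2.15
position: [0.4633, -0.0324, 0.4179]
ee_rot: [-0.001, 0.003, 1.0, -0.001]
contact_force: [-0.0, 1.2, -0.5]
width: 0.0853
```

```bash
python3 - <<'E'
from h import *
c=cam('wrist');save(c,'w1');print(c['K'][0,0])
E
```

```text
418.1090079337747
```

View pics/w1.png

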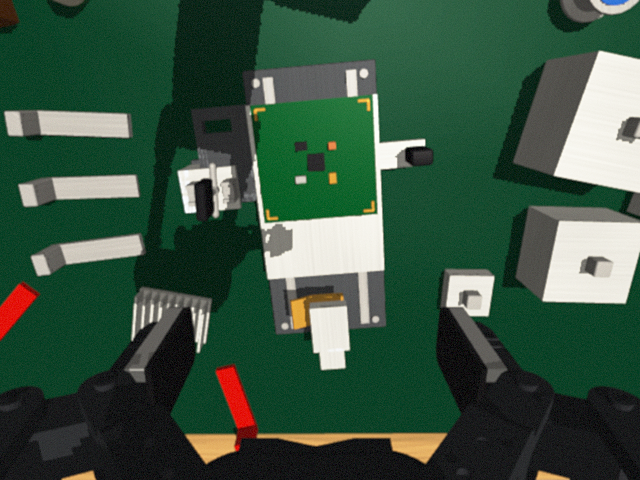

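The wrist view shows the board corners at (252,108), (369,97), (377,212) and (267,221). The pin plate is at (205,198), the push grip at (420,156), the jaw head at (328,320) with brass at (302,311). The three grey blades are at the left and the cans at the right. Next I'll get the coordinates.

```bash
python3 - <<'E'
from h import *
c=load('w1');f=c['f'];hsv=cv2.cvtColor(f,cv2.COLOR_BGR2HSV)
m=((hsv[...,0]>45)&(hsv[...,0]<75)&(hsv[...,1]>120)&(hsv[...,2]>75)).astype(np.uint8)
roi=np.zeros_like(m);roi[90:230,240:390]=1
m=cv2.morphologyEx(m*roi,cv2.MORPH_CLOSE,np.ones((9,9)))
cn=max(cv2.findContours(m,cv2.RETR_EXTERNAL,cv2.CHAIN_APPROX_NONE)[0],key=cv2.contourArea)
w=np.array([ray(c,u,v,.05)[:2] for u,v in cn[:,0]],np.float32)
r=cv2.minAreaRect(w);print('board',r,[proj(c,[*b,.05]).round(0) for b in cv2.boxPoints(r)])
# carriage edges direction: left edge of white carriage from (380,140)..(385,268)
print('edge',ray(c,378,120,.05),ray(c,384,268,.05),ray(c,268,278,.05))
t=load('top0')
def tri(u1,v1,u2,v2):
    best=min(np.arange(0.02,.2,.001),key=lambda z:np.linalg.norm(ray(c,u1,v1,z)-ray(t,u2,v2,z)))
    return ray(c,u1,v1,best).round(4),np.linalg.norm(ray(c,u1,v1,best)-ray(t,u2,v2,best)).round(4)
print('pin?',tri(204,186,346.6,263.5),'grip',tri(424,155,266,283))
a=cv2.resize(f[150:240,165:265],None,fx=6,fy=6,interpolation=cv2.INTER_CUBIC)
b=cv2.resize(f[120:185,375:445],None,fx=4,fy=4,interpolation=cv2.INTER_CUBIC)
d=cv2.resize(f[275:340,265:345],None,fx=2.4,fy=2.4,interpolation=cv2.INTER_CUBIC)
o=np.zeros((540,800,3),np.uint8);o[:540,:600]=a;o[:156,600:792]=d;b=b[:,:200];o[200:200+b.shape[0],600:800]=b
cv2.imwrite('pics/crop2.png',o)
E
```

```text
board ((0.4605354070663452, -0.024986639618873596), (0.16489936411380768, 0.15768732130527496), 2.726288318634033) [array([389.,  89.]), array([250.,  97.]), array([263., 235.]), array([389., 229.])]
edge [0.40781013 0.03878206 0.05      ] [0.59142879 0.05377329 0.05      ] [ 0.60475184 -0.0955167   0.05      ]
pin? (array([ 0.4776, -0.1594,  0.082 ]), np.float64(0.024)) grip (array([0.4423, 0.0829, 0.096 ]), np.float64(0.006))
```

View pics/crop2.png

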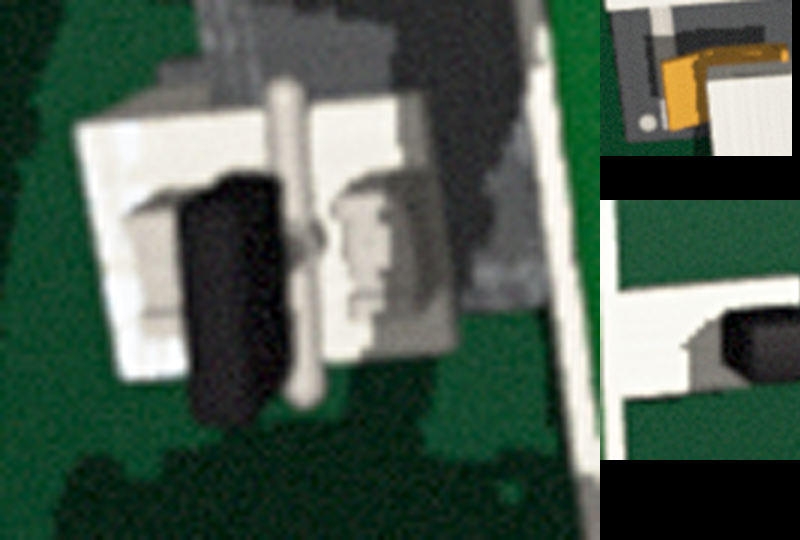

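Call:
step_arm(moves=[-0.074, -0.246, 0.236, -0.0272, -1, -0.074, -0.246, 0.236, -0.0272, -1, -0.074, -0.246, 0.236, -0.0272, -1, -0.074, -0.246, 0.236, -0.0272, -1, -0.074, -0.246, 0.236, -0.0272, -1])

```text
clock: 2.7
position: [0.4974, -0.1506, 0.2984]
ee_rot: [-0.003, -0.043, 0.999, 0.002]
contact_force: [-0.1, 0.3, -0.7]
width: 0.0856
```

```bash
python3 - <<'E'
from h import *
c=cam('wrist');save(c,'w2');f=c['f'];print(tool()[0])
v=f.max(2);m=(v<45).astype(np.uint8)
n,l,st,ce=cv2.connectedComponentsWithStats(m)
for i in range(1,n):
    if 300<st[i,4]<20000: print(st[i],ce[i].round(1))
E
```

```text
[ 0.49778038 -0.14973625  0.30046157]
[303  83  41  21 473] [325.9  92.6]
[ 567  146   56   26 1070] [594.5 158.4]
[307 163  19  58 712] [315.5 193.1]
[126 178  43  51 942] [147.5 203.2]
[ 343  199   17  164 1003] [349.7 256.6]
```

View pics/w2.png

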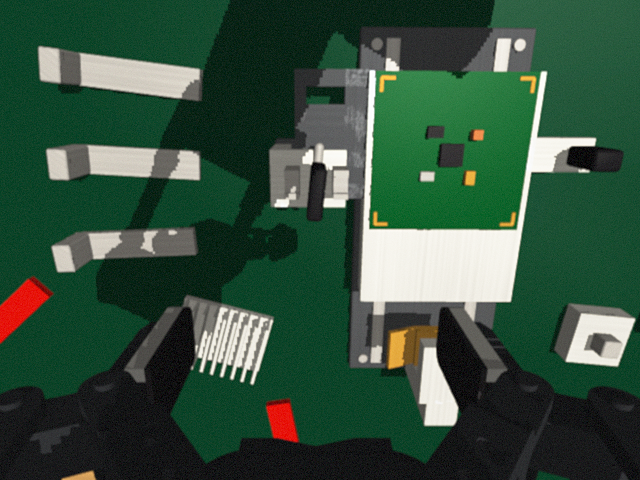

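```bash
cat >> h.py <<'E'
def tri(c1,p1,c2,p2):
    z=np.arange(0.0,.25,.0005); e=[np.linalg.norm(ray(c1,*p1,q)-ray(c2,*p2,q)) for q in z]; i=int(np.argmin(e))
    return ((ray(c1,*p1,z[i])+ray(c2,*p2,z[i]))/2).round(4),round(e[i],4)
E
python3 - <<'E'
from h import *
a=load('w1');b=load('w2')
v=b['f'].max(2);m=(v<45).astype(np.uint8)
for x0,y0,x1,y1 in((300,155,335,230),(560,140,635,180)):
    s=np.zeros_like(m);s[y0:y1,x0:x1]=m[y0:y1,x0:x1]
    cn=max(cv2.findContours(s,cv2.RETR_EXTERNAL,cv2.CHAIN_APPROX_NONE)[0],key=cv2.contourArea)
    print(cv2.minAreaRect(cn),cv2.approxPolyDP(cn,3,True)[:,0].tolist())
v=a['f'].max(2);m=(v<45).astype(np.uint8)
for x0,y0,x1,y1 in((190,170,225,230),(395,140,440,170)):
    s=np.zeros_like(m);s[y0:y1,x0:x1]=m[y0:y1,x0:x1]
    cn=max(cv2.findContours(s,cv2.RETR_EXTERNAL,cv2.CHAIN_APPROX_NONE)[0],key=cv2.contourArea)
    print(cv2.minAreaRect(cn),cv2.approxPolyDP(cn,2,True)[:,0].tolist())
for n,p,q in (('board1',(370,98),(536,76)),('board2',(252,108),(379,77)),('b3',(377,213),(515,228)),('b4',(267,221),(373,228)),('plate far-left',(197.5,217.5),(308,219)),('padRcorner',(288,297),(388,332)),('padRfar',(292,328),(390,371))): print(n,tri(a,p,b,q))
bb=np.array([ray(b,*q,.05)[:2] for q in((536,76),(379,77),(373,228),(515,228))]);print(bb.mean(0),[ray(b,*q,.05).round(4) for q in ((361,301),(512,301))])
f=b['f']; o=np.hstack([cv2.resize(f[135:235,260:360],(480,480),interpolation=2),cv2.resize(f[310:430,380:460],(320,480),interpolation=2)]);cv2.imwrite('pics/crop3.png',o)
E
```

```text
((316.14483642578125, 191.7620849609375), (15.695597648620605, 57.467472076416016), 4.763641834259033) [[313, 163], [307, 218], [319, 220], [325, 170], [322, 164]]
((594.5540161132812, 158.17568969726562), (53.75846862792969, 24.824247360229492), 9.462321281433105) [[622, 152], [596, 146], [572, 147], [567, 163], [596, 171], [615, 171]]
((207.5, 204.0), (33.0, 50.0), -0.0) [[204, 179], [195, 184], [196, 215], [202, 223], [193, 225], [191, 229], [224, 229], [224, 211], [221, 220], [209, 222], [207, 219], [212, 212], [210, 180]]
((419.0, 156.0), (18.0, 26.0), 90.0) [[406, 149], [406, 160], [413, 165], [429, 164], [432, 161], [432, 157], [425, 162], [413, 161], [414, 151], [431, 150], [432, 155], [429, 148]]
board1 (array([0.3835, 0.0287, 0.05  ]), np.float64(0.0002))
board2 (array([ 0.3948, -0.105 ,  0.052 ]), np.float64(0.0021))
b3 (array([0.5186, 0.0422, 0.0485]), np.float64(0.0006))
b4 (array([ 0.5276, -0.0933,  0.054 ]), np.float64(0.0012))
plate far-left (array([ 0.5019, -0.1553,  0.1315]), np.float64(0.0024))
padRcorner (array([ 0.6218, -0.069 ,  0.075 ]), np.float64(0.0047))
padRfar (array([ 0.6584, -0.064 ,  0.0855]), np.float64(0.0029))
[ 0.45658653 -0.03173847] [array([ 0.606 , -0.0949,  0.05  ]), array([0.5933, 0.0557, 0.05  ])]
```

View pics/crop3.png

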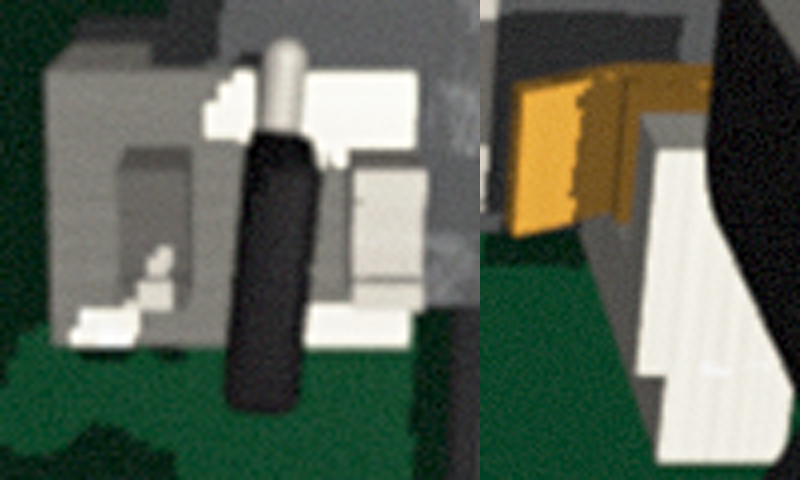

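```bash
python3 - <<'E'
from h import *
a=load('w1');b=load('w2');s=load('side0')
print('bar end',tri(a,(212.5,163.3),b,(319.8,144.4)))
for z in (.07,.09,.11,.13):
    p=ray(b,316,216,z) # far end of top
    print(z,p.round(4),proj(s,p).round(1),proj(a,p).round(1), 'near',proj(s,ray(b,316,172,z)).round(1))
m=(s['f'].max(2)<60)[215:265,335:370]
print('\n'.join(''.join('#' if q else '.' for q in r) for r in m))
E
```

```text
bar end (array([ 0.4538, -0.1502,  0.072 ]), np.float64(0.0006))
0.07 [ 0.5168 -0.1479  0.07  ] [340.3 245.9] [219.1 216.7] near [353.1 246.8]
0.09 [ 0.5115 -0.1485  0.09  ] [342.4 240.3] [214.3 216.8] near [354.5 241.2]
0.11 [ 0.5061 -0.149   0.11  ] [344.4 234.7] [209.1 216.9] near [355.9 235.5]
0.13 [ 0.5007 -0.1496  0.13  ] [346.5 229. ] [203.5 217.1] near [357.4 229.7]
...................................
...................................
...................................
...................................
...................................
...................................
...................................
...................................
...................................
...................................
...................................
...................................
...................................
...................................
............######.................
...........#########...............
...........############............
...........############............
...........############............
...........###########.............
...
[... 376 characters left out ...]
................
...................................
...................................
...................................
...................................
...................................
...................................
...................................
...................................
...................................
...................................
...................................
...................................
...................................
...................................
...................................
...................................
...................................
...................................
...................................
```

Call:
step_arm(moves=[0, 0, 0, 0.238, -1, 0, 0, 0, 0.238, -1, 0, 0, 0, 0.238, -1, 0, 0, 0, 0.238, -1, 0, 0, 0, 0.238, -1])

```text
clock: 3.25
position: [0.4986, -0.1489, 0.304]
ee_rot: [0.001, 0.327, 0.945, 0.001]
contact_force: [0.1, 0.6, -0.6]
width: 0.0854
```

Call:
step_arm(moves=[0, 0, 0, 0.238, -1, 0, 0, 0, 0.238, -1, 0, 0, 0, 0.238, -1, 0, 0, 0, 0.238, -1, 0, 0, 0, 0.238, -1])

```text
clock: 3.75
position: [0.4986, -0.1488, 0.304]
ee_rot: [0.001, 0.649, 0.761, 0.001]
contact_force: [-0.6, -0.1, 0.6]
width: 0.0856
```

Call:
step_arm(moves=[0, 0, 0, 0.238, -1, 0, 0, 0, 0.238, -1, 0, 0, 0, 0.238, -1, 0, 0, 0, 0.238, -1, 0, 0, 0, 0.238, -1])

```text
clock: 4.25
position: [0.4986, -0.1488, 0.3041]
ee_rot: [0.0, 0.882, 0.471, 0.001]
contact_force: [0.1, -0.4, -1.0]
width: 0.0853
```

Call:
step_arm(moves=[0, 0, 0, 0.238, -1, 0, 0, 0, 0.238, -1, 0, 0, 0, 0.238, -1, 0, 0, 0, 0.238, -1, 0, 0, 0, 0.238, -1])

```text
clock: 4.75
position: [0.4986, -0.1489, 0.3041]
ee_rot: [-0.0, 0.993, 0.116, 0.001]
contact_force: [0.2, 0.1, -0.1]
width: 0.0854
```

```bash
python3 - <<'E'
from h import *
to(.481,-.150,.18,-85.1)
c=cam('wrist');save(c,'w3')
b=load('w2');f=c['f']
# predicted pixel of plate-top points
for p in((.501,-.1496,.13),(.461,-.149,.13)): print(proj(c,p).round(1))
m=(f.max(2)<45).astype(np.uint8);n,l,st,ce=cv2.connectedComponentsWithStats(m)
for i in range(1,n):
    if 300<st[i,4]<20000: print(st[i],ce[i].round(1))
print(manip.get_state()['qpos'])
E
```

```text
pose [ 0.4986 -0.1489  0.3041] al -76.7 -> [-0.0354 -0.0059  0.2481] twist 0.0469 rows 3
[316.3 203.5]
[303.6 252.3]
[ 456  156   62   50 1026] [484.5 179.6]
[  18  175   52   29 1070] [ 44.2 187.9]
[388 375  42  26 427] [414.6 384.3]
[-0.42503029  0.16314219  1.51123105  0.00158501  1.4650403   0.91626043]
```

Call:
step_arm(moves=[-0.035, -0.006, 0.248, 0.047, -1, -0.035, -0.006, 0.248, 0.047, -1, -0.035, -0.006, 0.248, 0.047, -1, -0.035, -0.006, 0.248, 0.047, -1, -0.035, -0.006, 0.248, 0.047, -1])

```text
clock: 5.3
position: [0.4817, -0.1519, 0.1798]
ee_rot: [0.0, 0.999, 0.046, 0.001]
contact_force: [0.2, -0.1, 0.8]
width: 0.0855
```

Call:
step_arm(moves=[0, 0, 0.04, 0, -1, 0, 0, 0.08, 0, -1, 0, 0, 0.12, 0, -1, 0, 0, 0.134, 0, -1, 0, 0, 0.134, 0, -1])

```text
clock: 5.8
position: [0.4816, -0.1528, 0.1123]
ee_rot: [0.0, 0.999, 0.045, 0.001]
contact_force: [-0.5, 0.1, -0.7]
width: 0.0856
```

Call:
step_arm(moves=[0, 0, 0, 0, 1, 0, 0, 0, 0, 1, 0, 0, 0, 0, 1, 0, 0, 0, 0, 1, 0, 0, 0, 0, 1], force=50)

```text
clock: 6.3
position: [0.4803, -0.1523, 0.1116]
ee_rot: [-0.001, 0.999, 0.044, -0.0]
contact_force: [-1.3, 9.4, 7.1]
width: 0.0127
```

```bash
python3 - <<'E'
from h import *
print(manip.get_state()); to(.481,-.15,.13,-85.1)
c=cam('side');save(c,'s1');cv2.imwrite('pics/s1c.png',cv2.resize(c['f'][170:310,260:460],(800,560),interpolation=2))
E
```

```text
{'clock': 6.3, 'qpos': array([-4.46029381e-01,  2.86563498e-01,  1.85633541e+00,  1.41921305e-03,
        9.99586663e-01,  1.03594422e+00]), 'qd': array([ 0.01205363, -0.00309824,  0.00919952,  0.07711106,  0.05420171,
       -0.00030075]), 'effort': array([-2.01940231e+00, -3.60892832e+01, -2.06545436e+01, -1.63987610e+00,
       -1.51808470e+00,  2.40758923e-02]), 'position': array([ 0.48031994, -0.15228355,  0.11155564]), 'ee_rot': array([-7.36726093e-04,  9.99030671e-01,  4.40132110e-02, -1.12738252e-04]), 'contact_force': array([-1.25841449,  9.38134881,  7.10096173]), 'moment': array([1.77836874, 0.11543234, 0.04392532]), 'width': 0.012712067756145024}
pose [ 0.4803 -0.1523  0.1116] al -85.0 -> [ 0.0018 -0.0045 -0.0369] twist 0.0008 rows 1
```

Call:
step_arm(moves=[0, -0.004, -0.02, 0, 1, 0, -0.004, -0.035, 0, 1, 0, -0.004, -0.05, 0, 1, 0, -0.004, -0.06, 0, 1, 0, -0.004, -0.06, 0, 1])

```text
clock: 6.85
position: [0.4801, -0.1509, 0.1415]
ee_rot: [-0.0, 0.999, 0.044, -0.0]
contact_force: [1.3, -1.9, -9.8]
width: 0.0113
```

```bash
python3 - <<'E'
from h import *
s=manip.get_state();print(s['contact_force'],s['moment'],s['position'],s['width'])
c=cam('side');save(c,'s2');a=load('s1')['f'];cv2.imwrite('pics/s2c.png',np.hstack([cv2.resize(x[190:270,300:400],(400,320),interpolation=2) for x in (a,c['f'])]))
E
```

```text
[ 1.25937241 -1.91491368 -9.79264634] [-0.23112113 -0.31474578  0.03310696] [ 0.4800977  -0.15086417  0.14150968] 0.011307991785239056
```

View pics/s2c.png

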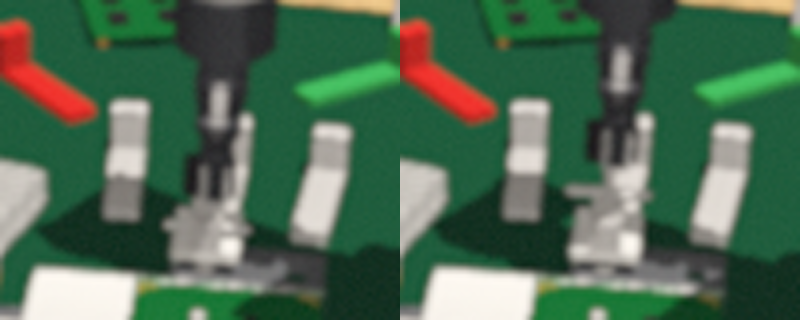

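The cross bar is lifted clear of the posts, and the -9.8 N reading matches the spring at the top. Now I'll turn it anticlockwise by 90°.

Call:
step_arm(moves=[0, 0, 0, -0.17, 1, 0, 0, 0, -0.17, 1, 0, 0, 0, -0.17, 1, 0, 0, 0, -0.17, 1, 0, 0, 0, -0.17, 1])

```text
clock: 7.4
position: [0.481, -0.1528, 0.1412]
ee_rot: [0.002, 0.952, 0.307, 0.0]
contact_force: [1.7, -5.0, -9.8]
width: 0.0118
```

Call:
step_arm(moves=[0, 0, 0, -0.17, 1, 0, 0, 0, -0.17, 1, 0, 0, 0, -0.17, 1, 0, 0, 0, -0.17, 1, 0, 0, 0, -0.17, 1])

```text
clock: 7.9
position: [0.4828, -0.1541, 0.1418]
ee_rot: [0.004, 0.837, 0.548, 0.0]
contact_force: [4.7, -7.2, -9.5]
width: 0.0118
```

Call:
step_arm(moves=[0, 0, 0, -0.16, 1, 0, 0, 0, -0.16, 1, 0, 0, 0, -0.16, 1, 0, 0, 0, -0.16, 1, 0, 0, 0, -0.16, 1])

```text
clock: 8.4
position: [0.4847, -0.1544, 0.1424]
ee_rot: [0.006, 0.675, 0.738, 0.001]
contact_force: [6.9, -7.5, -9.2]
width: 0.0113
```

```bash
python3 - <<'E'
from h import *
s=manip.get_state();print(s['contact_force'],s['moment'],s['position'],s['width'],s['qpos']);to(.48,-.151,.13,4.9)
E
```

```text
[ 6.85590166 -7.49440246 -9.16497144] [-1.10423707 -1.16238207 -0.05626313] [ 0.4847267  -0.15436344  0.14235963] 0.011287221212198627 [-0.44367819  0.25423685  1.81225179 -0.00242131  1.06370349 -0.53222184]
pose [ 0.4847 -0.1544  0.1424] al 5.1 -> [ 0.0077 -0.009   0.0246] twist 0.0013 rows 1
```

Call:
step_arm(moves=[-0.007, 0.009, 0, 0, 1, -0.007, 0.009, 0.008, 0, 1, -0.007, 0.009, 0.016, 0, 1, -0.007, 0.009, 0.02, 0, 1, -0.007, 0.009, 0.02, 0, 1])

```text
clock: 8.9
position: [0.4857, -0.1549, 0.1326]
ee_rot: [0.001, 0.675, 0.738, -0.0]
contact_force: [-0.3, -5.2, 1.5]
width: 0.0113
```

Call:
step_arm(moves=[0, 0, 0, 0, -1, 0, 0, 0, 0, -1, 0, 0, 0, 0, -1, 0, 0, 0, 0, -1, 0, 0, 0, 0, -1])

```text
clock: 9.4
position: [0.485, -0.1536, 0.1312]
ee_rot: [-0.0, 0.675, 0.738, 0.0]
contact_force: [-0.2, 0.1, -0.3]
width: 0.0821
```

Call:
step_arm(moves=[0, 0, -0.06, 0, -1, 0, 0, -0.12, 0, -1, 0, 0, -0.18, 0, -1, 0, 0, -0.2, 0, -1, 0, 0, -0.2, 0, -1])

```text
clock: 9.9
position: [0.4859, -0.1542, 0.2325]
ee_rot: [0.002, 0.675, 0.738, 0.001]
contact_force: [0.0, 0.2, 0.4]
width: 0.0854
```

```bash
python3 - <<'E'
from h import *
s=manip.get_state();print(s['contact_force'],s['position'])
c=cam('side');save(c,'s3');w=cam('wrist');save(w,'w4');t=cam('top');save(t,'t1')
f=w['f'];cv2.imwrite('pics/w4c.png',np.hstack([cv2.resize(f,(500,375)),cv2.resize(c['f'][190:280,300:400],(300,375),interpolation=2)]))
E
```

```text
[0.03737928 0.17105347 0.35145237] [ 0.48590527 -0.15422656  0.23254189]
```

View pics/w4c.png

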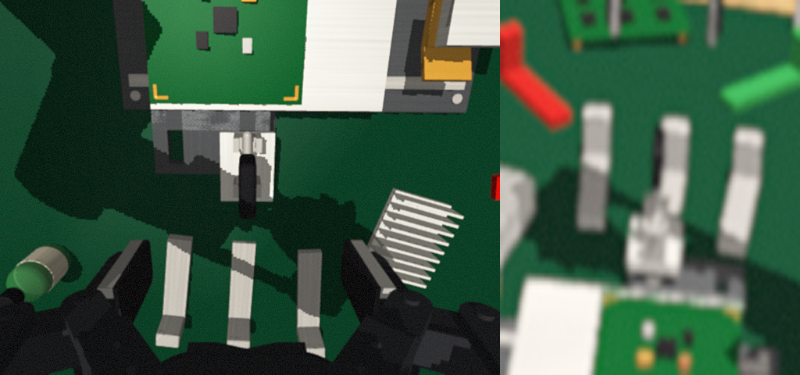

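The bar rests over the posts (plate at about (247,185), turned across) and the force has gone, so the pin is parked. Next is the push grip.

```bash
python3 - <<'E'
from h import *
a=load('w1');b=load('w2')
p=tri(a,(422.5,157),b,(608,160));print('grip top',p)
s=load('side0')
for z in (.07,.08,.09,.1,.11): print(z,ray(b,608,160,z).round(4),ray(a,422.5,157,z).round(4),proj(s,ray(b,608,160,z)).round(1))
m=(s['f'].max(2)<60)[275:312,335:370]
print('\n'.join(''.join('#' if q else '.' for q in r) for r in m))
to(p[0][0],p[0][1],.2,4.9)
E
```

```text
grip top (array([0.4452, 0.0833, 0.0885]), np.float64(0.0003))
0.07 [0.4463 0.0965 0.07  ] [0.4478 0.088  0.07  ] [351.4 293.9]
0.08 [0.4456 0.0894 0.08  ] [0.4465 0.0855 0.08  ] [352.3 289.3]
0.09 [0.4449 0.0823 0.09  ] [0.4452 0.0829 0.09  ] [353.1 284.7]
0.1 [0.4442 0.0752 0.1   ] [0.4439 0.0804 0.1   ] [353.9 280.2]
0.11 [0.4435 0.0681 0.11  ] [0.4426 0.0779 0.11  ] [354.8 275.6]
...................................
...................................
...................................
...................................
...................................
...................................
...................................
...................................
...................................
.................#.................
................#####..............
................#####..............
.................####..............
.................###...............
.................###...............
.................###...............
.................###...............
................####...............
................####...............
................####...............
................###................
................###................
................###................
...................................
...................................
...................................
...................................
...................................
...................................
..........#........................
.........######....................
.........###########...............
.........###########...............
.........###########...............
.........###########...............
.........##########................
.........##########................
pose [ 0.4842 -0.1535  0.2296] al 5.1 -> [ 0.4785 -0.0355  0.0602] twist 0.001 rows 5
```

Call:
step_arm(moves=[0.4785, -0.0355, 0.06, 0.001, -1, 0.4785, -0.0355, 0.06, 0.001, -1, 0.4785, -0.0355, 0.06, 0.001, -1, 0.4785, -0.0355, 0.06, 0.001, -1, 0.4785, -0.0355, 0.06, 0.001, -1])

```text
clock: 10.55
position: [0.4442, 0.0849, 0.1994]
ee_rot: [-0.002, 0.676, 0.737, -0.001]
contact_force: [1.3, 0.6, -0.3]
width: 0.0855
```

```bash
python3 - <<'E'
from h import *
to(.445,.083,.075,4.9)
E
```

```text
pose [0.4442 0.0849 0.1994] al 4.9 -> [-0.0042  0.0022  0.2487] twist 0.0001 rows 3
```

Call:
step_arm(moves=[-0.004, 0.002, 0.08, 0, -1, -0.004, 0.002, 0.16, 0, -1, -0.004, 0.002, 0.22, 0, -1, -0.004, 0.002, 0.248, 0, -1, -0.004, 0.002, 0.248, 0, -1])

```text
clock: 11.05
position: [0.4442, 0.0809, 0.074]
ee_rot: [-0.003, 0.676, 0.737, -0.003]
contact_force: [-0.4, -0.2, -0.2]
width: 0.0854
```

Call:
step_arm(moves=[0, 0, 0, 0, 1, 0, 0, 0, 0, 1, 0, 0, 0, 0, 1, 0, 0, 0, 0, 1, 0, 0, 0, 0, 1], force=40)

```text
clock: 11.55
position: [0.4474, 0.0808, 0.078]
ee_rot: [0.0, 0.676, 0.737, 0.0]
contact_force: [-1.1, -1.2, 2.5]
width: 0.0175
```

Call:
step_arm(moves=[0, 0.015, 0, 0, 1, 0, 0.03, 0, 0, 1, 0, 0.045, 0, 0, 1, 0, 0.06, 0, 0, 1, 0, 0.07, 0, 0, 1])

```text
clock: 12.05
position: [0.4804, 0.0835, 0.078]
ee_rot: [-0.001, 0.676, 0.737, -0.002]
contact_force: [-7.5, -2.0, 10.3]
width: 0.017
```

Call:
step_arm(moves=[0, 0.02, 0, 0, 1, 0, 0.04, 0, 0, 1, 0, 0.055, 0, 0, 1, 0, 0.068, 0, 0, 1, 0, 0.076, 0, 0, 1])

```text
clock: 12.55
position: [0.5167, 0.0864, 0.078]
ee_rot: [-0.002, 0.676, 0.737, -0.003]
contact_force: [-14.3, -3.6, 16.9]
width: 0.0172
```

Call:
step_arm(moves=[0, 0, 0, 0, 1, 0, 0, 0, 0, 1, 0, 0, 0, 0, 1, 0, 0, 0, 0, 1, 0, 0, 0, 0, 1])

```text
clock: 13.05
position: [0.5167, 0.0864, 0.078]
ee_rot: [-0.002, 0.676, 0.737, -0.003]
contact_force: [-9.2, -3.1, 11.0]
width: 0.0174
```

Call:
step_arm(moves=[0, 0.006, 0.004, 0, 1, 0, 0.01, 0.004, 0, 1, 0, 0.01, 0.004, 0, 1, 0, 0.01, 0.004, 0, 1, 0, 0.01, 0.004, 0, 1])

```text
clock: 13.55
position: [0.5168, 0.0864, 0.0778]
ee_rot: [-0.005, 0.676, 0.737, -0.006]
contact_force: [-21.4, -5.3, 32.0]
width: 0.0172
```

```bash
python3 - <<'E'
from h import *
s=manip.get_state();print(s['contact_force'],s['position'])
E
```

```text
[-21.41390903  -5.29458859  31.98219231] [0.51677518 0.08643507 0.07778215]
```

Call:
step_arm(moves=[0, -0.008, -0.004, 0, 1, 0, -0.008, -0.004, 0, -1, 0, -0.008, -0.004, 0, -1, 0, -0.008, -0.004, 0, -1, 0, -0.008, -0.004, 0, -1])

```text
clock: 14.05
position: [0.5218, 0.0873, 0.0772]
ee_rot: [0.0, 0.676, 0.737, 0.0]
contact_force: [1.0, 0.9, 0.2]
width: 0.0744
```

Call:
step_arm(moves=[0, 0, -0.08, 0, -1, 0, 0, -0.16, 0, -1, 0, 0, -0.25, 0, -1, 0, 0, -0.32, 0, -1, 0, 0, -0.32, 0, -1])

```text
clock: 14.55
position: [0.5247, 0.0874, 0.2428]
ee_rot: [0.004, 0.676, 0.737, 0.004]
contact_force: [0.1, 0.4, -0.7]
width: 0.0852
```

```bash
python3 - <<'E'
from h import *
to(.485,-.151,.24,4.9)
w=cam('wrist');save(w,'w5');t=cam('top');save(t,'t2')
f=t['f'];f0=load('top0')['f']
cv2.imwrite('pics/t2c.png',np.hstack([cv2.resize(x[180:330,240:380],(400,430),interpolation=2) for x in (f0,f)]))
E
```

```text
pose [0.5247 0.0874 0.2428] al 4.9 -> [-0.4683 -0.1201  0.0045] twist 0.0001 rows 5
```

View pics/w5.png

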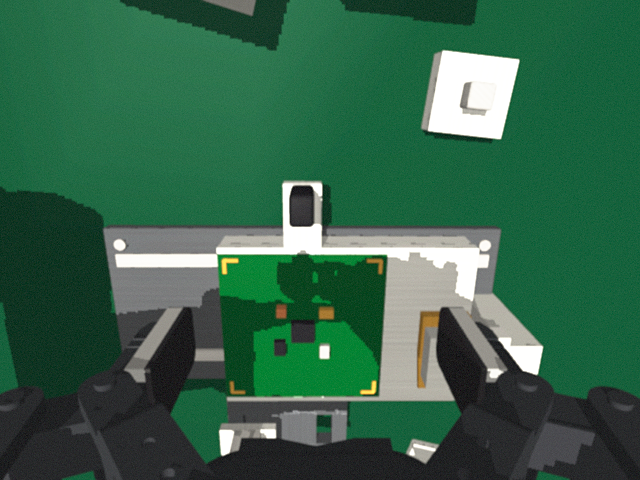

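The carriage is home: the board is at about (302,327) and the ledge reaches under the brass pad at (428,350). Can_1's knob is at (478,96). Going back to the pin.

Call:
step_arm(moves=[-0.468, -0.12, 0.004, 0, -1, -0.468, -0.12, 0.004, 0, -1, -0.468, -0.12, 0.004, 0, -1, -0.468, -0.12, 0.004, 0, -1, -0.468, -0.12, 0.004, 0, -1])

```text
clock: 15.15
position: [0.4798, -0.153, 0.2332]
ee_rot: [-0.002, 0.676, 0.736, -0.001]
contact_force: [1.2, 0.1, -0.7]
width: 0.0855
```

Call:
step_arm(moves=[0, 0, 0.06, 0, -1, 0, 0, 0.12, 0, -1, 0, 0, 0.18, 0, -1, 0, 0, 0.212, 0, -1, 0, 0, 0.212, 0, -1])

```text
clock: 15.65
position: [0.4783, -0.1497, 0.1251]
ee_rot: [-0.005, 0.676, 0.737, -0.001]
contact_force: [0.3, 0.6, -0.1]
width: 0.0856
```

```bash
python3 - <<'E'
from h import *
to(.485,-.151,.133,4.9)
w=load('w5')
q=np.array([ray(w,*p,.05)[:2] for p in ((222,258),(382,258),(375,395),(231,395))]);print(q,q.mean(0))
E
```

```text
pose [ 0.4783 -0.1497  0.1251] al 4.9 -> [-0.0036  0.013  -0.0159] twist -0.0001 rows 1
[[ 0.45378365  0.03256696]
 [ 0.58540716  0.04340001]
 [ 0.59722952 -0.0919993 ]
 [ 0.46461566 -0.10229236]] [ 0.525259   -0.02958117]
```

Call:
step_arm(moves=[-0.003, 0.013, -0.014, 0, -1, -0.003, 0.013, -0.014, 0, 1, -0.003, 0.013, -0.014, 0, 1, -0.003, 0.013, -0.014, 0, 1, -0.003, 0.013, -0.014, 0, 1], force=50)

```text
clock: 16.15
position: [0.4881, -0.152, 0.1368]
ee_rot: [0.0, 0.676, 0.737, 0.0]
contact_force: [-0.2, 0.6, -0.0]
width: 0.0285
```

Call:
step_arm(moves=[0, 0, 0, 0, 1, 0, 0, 0, 0, 1, 0, 0, -0.005, 0, 1, 0, 0, -0.012, 0, 1, 0, 0, -0.018, 0, 1])

```text
clock: 16.65
position: [0.4861, -0.1519, 0.1441]
ee_rot: [-0.002, 0.676, 0.737, -0.001]
contact_force: [-4.0, -2.6, -9.8]
width: 0.0113
```

```bash
python3 - <<'E'
from h import *
s=manip.get_state();print(s['contact_force'],s['position'],s['width'])
E
```

```text
[-4.01875839 -2.63003916 -9.76519948] [ 0.48608142 -0.1518708   0.14406501] 0.011346224162604012
```

Call:
step_arm(moves=[0, 0, 0, 0.17, 1, 0, 0, 0, 0.17, 1, 0, 0, 0, 0.17, 1, 0, 0, 0, 0.17, 1, 0, 0, 0, 0.17, 1])

```text
clock: 17.15
position: [0.4854, -0.1517, 0.144]
ee_rot: [-0.002, 0.847, 0.532, -0.002]
contact_force: [-5.7, -2.6, -9.3]
width: 0.0114
```

Call:
step_arm(moves=[0, 0, 0, 0.17, 1, 0, 0, 0, 0.17, 1, 0, 0, 0, 0.17, 1, 0, 0, 0, 0.17, 1, 0, 0, 0, 0.17, 1])

```text
clock: 17.65
position: [0.4848, -0.1513, 0.1437]
ee_rot: [-0.002, 0.957, 0.289, -0.003]
contact_force: [-6.9, -1.9, -8.7]
width: 0.0112
```

Call:
step_arm(moves=[0, 0, 0, 0.165, 1, 0, 0, 0, 0.165, 1, 0, 0, 0, 0.165, 1, 0, 0, 0, 0.165, 1, 0, 0, 0, 0.165, 1])

```text
clock: 18.15
position: [0.4845, -0.1506, 0.1436]
ee_rot: [-0.002, 0.999, 0.034, -0.004]
contact_force: [-6.7, 0.4, -8.5]
width: 0.011
```

Call:
step_arm(moves=[0, 0, 0.012, 0, 1, 0, 0, 0.024, 0, 1, 0, 0, 0.036, 0, 1, 0, 0, 0.046, 0, 1, 0, 0, 0.046, 0, 1])

```text
clock: 18.65
position: [0.4845, -0.1506, 0.1206]
ee_rot: [-0.002, 0.999, 0.035, -0.004]
contact_force: [-6.9, 0.5, -6.1]
width: 0.0111
```

```bash
python3 - <<'E'
from h import *
s=manip.get_state();print(s['contact_force'],s['moment'],s['position'],s['width']);to(.485,-.151,.11,-85.1)
E
```

```text
[-6.93248197  0.45177968 -6.09675906] [-0.17071957  1.09724545  0.00275605] [ 0.48454008 -0.15064571  0.12059638] 0.011082545449365183
pose [ 0.4845 -0.1506  0.1206] al -86.0 -> [0.001  0.0009 0.0212] twist -0.0049 rows 1
```

Call:
step_arm(moves=[0, 0, 0.006, 0, 1, 0, 0, 0.012, 0, 1, 0, 0, 0.016, 0, 1, 0, 0, 0.016, 0, 1, 0, 0, 0.016, 0, 1])

```text
clock: 19.15
position: [0.4848, -0.1508, 0.1158]
ee_rot: [-0.001, 0.999, 0.035, -0.003]
contact_force: [-10.7, 2.3, 11.6]
width: 0.0114
```

Call:
step_arm(moves=[0, 0, 0, 0, -1, 0, 0, 0, 0, -1, 0, 0, 0, 0, -1, 0, 0, 0, 0, -1, 0, 0, 0, 0, -1])

```text
clock: 19.65
position: [0.4885, -0.152, 0.1143]
ee_rot: [-0.0, 0.999, 0.035, 0.0]
contact_force: [-0.5, -0.6, -1.0]
width: 0.0823
```

Call:
step_arm(moves=[0, 0, -0.08, 0, -1, 0, 0, -0.16, 0, -1, 0, 0, -0.25, 0, -1, 0, 0, -0.25, 0, -1, 0, 0, -0.25, 0, -1])

```text
clock: 20.15
position: [0.4886, -0.1522, 0.2403]
ee_rot: [0.001, 0.999, 0.035, 0.001]
contact_force: [-1.2, 1.2, -0.6]
width: 0.0854
```

```bash
python3 - <<'E'
from h import *
w=cam('wrist');save(w,'w6')
c=cam('side');save(c,'s4')
for n in('side0','s4'):
    m=(load(n)['f'].max(2)<60)[225:245,335:370]
    print('\n'.join(''.join('#' if q else '.' for q in r) for r in m))
print(tool()[0])
E
```

```text
...................................
...................................
...................................
...................................
............######.................
...........#########...............
...........############............
...........############............
...........############............
...........###########.............
...........###########.............
...........###########.............
...........###########.............
............#...#####..............
...................................
...................................
...................................
...................................
...................................
...................................
...................................
...................................
...................................
...................................
............######.................
............######.................
...........############............
...........############............
...........###########.............
...........###########.............
...........###########.............
..##.......###########.............
..####.....###########.............
...#####.#####.....##..............
.......######......................
...........#.......................
...................................
.###...............................
.###...............................
.###...............................
[ 0.48719693 -0.15162168  0.23803344]
```

```bash
python3 - <<'E'
from h import *
f=load('w4')['f'];cv2.imwrite('pics/bl.png',cv2.resize(f[295:460,195:425],(800,574),interpolation=2))
E
```

```text
(no output)
```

View pics/bl.png

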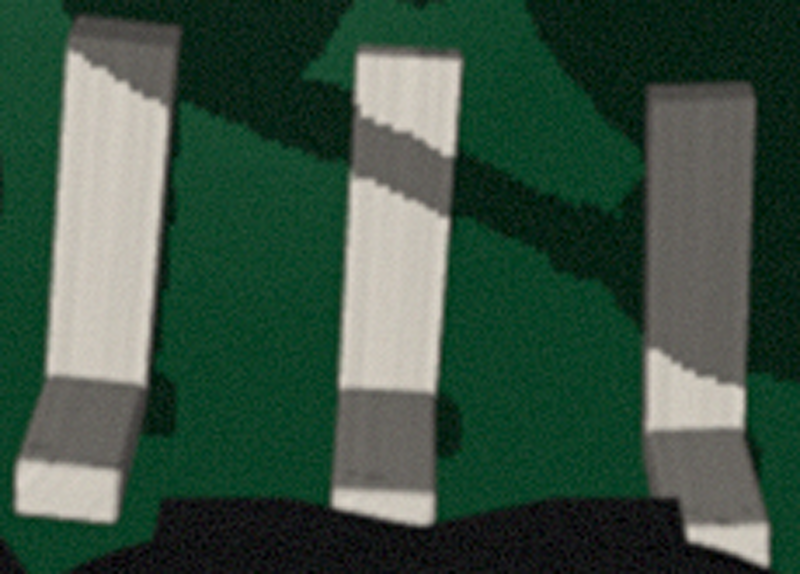

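Nose faces and block faces show the thicknesses: left (near, x≈0.41) has the thickest nose, so it is blade_c. Middle (x≈0.49) is thinnest, blade_a, and right (far, x≈0.58) is blade_b. All three are steel grey, so none is a coloured decoy. I'll try the middle thickness, blade_b, first. Now for the jaw and blade_b geometry.

```bash
python3 - <<'E'
from h import *
for n in('w1','w2','w4','w5','w6'):
    c=load(n);hsv=cv2.cvtColor(c['f'],cv2.COLOR_BGR2HSV)
    m=((hsv[...,0]>12)&(hsv[...,0]<28)&(hsv[...,1]>150)&(hsv[...,2]>80)).astype(np.uint8)
    k,l,st,ce=cv2.connectedComponentsWithStats(m)
    for i in range(1,k):
        if st[i,4]>350:
            cn=max(cv2.findContours((l==i).astype(np.uint8),cv2.RETR_EXTERNAL,cv2.CHAIN_APPROX_NONE)[0],key=cv2.contourArea)
            print(n,st[i],cv2.approxPolyDP(cn,2.5,True)[:,0].tolist())
    for p in ((.636,-.0202,.05),):print('jaw',proj(c,p).round(0))
b=load('w6');cv2.imwrite('pics/w6m.png',b['f'])
a=load('w4')
# blade_b (right in w4 crop): crop px ->full
s=lambda u,v:(195+u*230/800,295+v*165/574)
for nm,pts in dict(c=[((65,50),(180,35)),((47,378),(147,388)),((18,460),(122,468))],a=[((358,52),(462,60)),((340,388),(437,395)),((333,488),(435,492))],b=[((647,100),(755,98)),((645,432),(743,430)),((0,0),(0,0))]).items():
    t=dict(a=.006,b=.009,c=.012)[nm]
    nose=np.mean([ray(a,*s(*q),t)[:2] for q in pts[0]],0); blk=np.mean([ray(a,*s(*q),t)[:2] for q in pts[1]],0)
    d=nose-blk;print(nm,'nose',nose.round(4),'blockface',blk.round(4),'len',np.linalg.norm(d).round(4),'ang',np.degrees(np.arctan2(d[1],d[0])).round(1), 'point',(blk-9e-3*d/np.linalg.norm(d)).round(4))
E
```

```text
w1 [291 293  52  36 720] [[341, 293], [309, 295], [292, 300], [294, 328], [309, 324], [309, 301], [342, 299]]
jaw [326. 300.]
w2 [ 387  326   51   44 1362] [[437, 327], [412, 326], [389, 331], [387, 367], [394, 368], [409, 362], [416, 364], [418, 338], [435, 337]]
jaw [430. 333.]
w4 [ 539    0   65  104 3669] [[549, 0], [539, 59], [539, 78], [542, 77], [540, 102], [602, 102], [601, 61], [555, 60], [565, 0], [555, 0], [552, 7], [549, 6], [552, 0]]
jaw [556.  32.]
w5 [418 312  21  75 474] [[438, 312], [421, 313], [418, 386], [423, 386], [419, 376], [423, 327], [437, 325]]
jaw [429. 330.]
w6 [554 380  86  19 487] [[639, 397], [639, 388], [635, 386], [638, 382], [639, 385], [637, 380], [588, 384], [587, 387], [573, 386], [575, 389], [571, 386], [554, 388], [562, 394], [568, 391], [568, 395], [586, 398], [589, 387], [610, 384], [613, 387], [619, 385], [620, 389], [628, 392], [629, 389]]
jaw [134. -25.]
c nose [ 0.4151 -0.2685] blockface [ 0.4108 -0.3791] len 0.1108 ang 87.8 point [ 0.4105 -0.3881]
a nose [ 0.4922 -0.2688] blockface [ 0.4955 -0.3797] len 0.1109 ang 91.7 point [ 0.4958 -0.3886]
b nose [ 0.5722 -0.2732] blockface [ 0.5865 -0.3831] len 0.1109 ang 97.4 point [ 0.5877 -0.392 ]
```

```bash
python3 - <<'E'
from h import *
a=load('w4');b=load('w2')
xj=np.array([np.cos(np.radians(4.9)),np.sin(np.radians(4.9)),0]);yj=np.array([-xj[1],xj[0],0])
n=tri(a,(540,102),b,(389,331));f=tri(a,(602,102),b,(387,367));print(n,f)
c=(n[0]+f[0])/2; print('edge mid',c)
seat=np.array([.5255,-.0285,.05])
for q in (n[0],f[0],c): print('rel seat',((q-seat)@xj).round(4),((q-seat)@yj).round(4))
to(.5875,-.391,.2,97.4-180);print(manip.get_state()['qpos'])
E
```

```text
(array([ 0.6289, -0.0661,  0.0645]), np.float64(0.0)) (array([ 0.671 , -0.0622,  0.0635]), np.float64(0.0007))
edge mid [ 0.64995 -0.06415  0.064  ]
rel seat 0.0998 -0.0463
rel seat 0.1421 -0.046
rel seat 0.121 -0.0461
pose [ 0.4872 -0.1516  0.238 ] al -86.0 -> [0.1669 0.4917 0.0751] twist -0.0189 rows 6
[-4.38251445e-01  1.84046818e-01  1.64855425e+00  1.55405134e-04
  1.31145320e+00  1.06269388e+00]
```

Call:
step_arm(moves=[-0.0165, 0.472, 0, -0.238, -1, -0.0165, 0.472, 0, -0.238, -1, -0.0165, 0.472, 0, -0.238, -1, -0.0165, 0.472, 0, -0.238, -1, -0.0165, 0.472, 0, -0.238, -1])

```text
clock: 20.75
position: [0.4953, -0.3901, 0.2367]
ee_rot: [-0.002, 0.919, 0.394, -0.001]
contact_force: [0.7, -0.1, 0.3]
width: 0.0856
```

Call:
step_arm(moves=[0, 0, 0, -0.238, -1, 0, 0, 0, -0.238, -1, 0, 0, 0, -0.238, -1, 0, 0, 0, -0.238, -1, 0, 0, 0, -0.238, -1])

```text
clock: 21.25
position: [0.4955, -0.3874, 0.2366]
ee_rot: [-0.002, 0.711, 0.703, 0.0]
contact_force: [1.0, 0.3, -0.1]
width: 0.0855
```

Call:
step_arm(moves=[0, 0, 0, 0, -1])

```text
clock: 21.35
position: [0.4956, -0.3874, 0.2369]
ee_rot: [-0.002, 0.714, 0.701, 0.0]
contact_force: [0.1, -0.4, 0.3]
width: 0.0858
```

```bash
python3 - <<'E'
from h import *
to(.4955,-.3875,.12,1.7)
w=cam('wrist');save(w,'w7');f=w['f']
for p in ((.4955,-.3875,.046),(.492,-.269,.006),(.5875,-.391,.046),(.4105,-.387,.046)): print(proj(w,p).round(0))
c=load('w5')
for z in (.055,.06,.065): print(ray(c,421,350,z).round(4), ((ray(c,421,350,z)-[.5255,-.0285,z])@[.9963,.0854,0]).round(4))
E
```

```text
pose [ 0.4956 -0.3874  0.2369] al -1.1 -> [-0.0009  0.0005  0.2339] twist -0.0153 rows 3
[317. 202.]
[310.  44.]
[434. 204.]
[209. 203.]
[ 0.6302 -0.0378  0.055 ] 0.1035
[ 0.6284 -0.0347  0.06  ] 0.102
[ 0.6266 -0.0315  0.065 ] 0.1005
```

```bash
python3 - <<'E'
from h import *
w=load('w7');hsv=cv2.cvtColor(w['f'],cv2.COLOR_BGR2HSV)
m=((hsv[...,1]<70)&(hsv[...,2]>60)).astype(np.uint8);k,l,st,ce=cv2.connectedComponentsWithStats(m)
for i in range(1,k):
    if st[i,4]>1500:
        cn=max(cv2.findContours((l==i).astype(np.uint8),cv2.RETR_EXTERNAL,cv2.CHAIN_APPROX_NONE)[0],key=cv2.contourArea)
        print(st[i],cv2.approxPolyDP(cn,3,True)[:,0].tolist())
m2=((hsv[...,1]<70)&(hsv[...,2]>150)).astype(np.uint8)
col=[(v,int(hsv[v,317,2])) for v in range(20,260,4)];print(col)
E
```

```text
[ 491    0  135   77 7537] [[491, 59], [570, 76], [599, 71], [600, 65], [584, 59], [605, 54], [607, 49], [589, 44], [610, 38], [613, 32], [595, 27], [619, 18], [618, 14], [601, 10], [625, 0], [508, 0]]
[ 190   41   47  171 6705] [[193, 41], [200, 182], [190, 190], [192, 211], [225, 211], [236, 197], [231, 44]]
[ 291   41   44  172 6140] [[326, 41], [291, 44], [301, 212], [334, 208]]
[ 392   43   60  173 6526] [[429, 43], [395, 48], [392, 52], [405, 201], [417, 215], [451, 209], [450, 189], [438, 181]]
[   0   76   52   63 1662] [[0, 76], [21, 97], [25, 110], [20, 129], [3, 138], [42, 132], [51, 119], [51, 106], [44, 91], [27, 79]]
[(20, 144), (24, 139), (28, 138), (32, 138), (36, 136), (40, 136), (44, 255), (48, 255), (52, 255), (56, 255), (60, 255), (64, 255), (68, 255), (72, 255), (76, 255), (80, 255), (84, 255), (88, 255), (92, 255), (96, 255), (100, 255), (104, 255), (108, 255), (112, 255), (116, 255), (120, 255), (124, 255), (128, 255), (132, 255), (136, 255), (140, 255), (144, 255), (148, 229), (152, 181), (156, 183), (160, 187), (164, 188), (168, 189), (172, 188), (176, 188), (180, 159), (184, 143), (188, 150), (192, 187), (196, 194), (200, 189), (204, 186), (208, 188), (212, 69), (216, 72), (220, 69), (224, 71), (228, 67), (232, 65), (236, 72), (240, 67), (244, 73), (248, 68), (252, 70), (256, 70)]
```

Call:
step_arm(moves=[-0.001, 0.0005, 0.08, -0.015, -1, -0.001, 0.0005, 0.16, -0.015, -1, -0.001, 0.0005, 0.24, -0.015, -1, -0.001, 0.0005, 0.3, -0.015, -1, -0.001, 0.0005, 0.3, -0.015, -1])

```text
clock: 21.9
position: [0.4934, -0.3855, 0.0838]
ee_rot: [-0.006, 0.698, 0.716, 0.0]
contact_force: [-0.4, 0.4, -0.6]
width: 0.0853
```

Call:
step_arm(moves=[0, 0, 0.04, 0, -1, 0, 0, 0.08, 0, -1, 0, 0, 0.112, 0, -1, 0, 0, 0.112, 0, -1, 0, 0, 0.112, 0, -1])

```text
clock: 22.4
position: [0.4971, -0.3891, 0.0345]
ee_rot: [0.001, 0.697, 0.717, 0.0]
contact_force: [0.5, 0.3, 0.4]
width: 0.0857
```

```bash
python3 - <<'E'
from h import *
print(manip.get_state()['contact_force']);to(.4955,-.3875,.030,1.7)
E
```

```text
[0.50489265 0.26050083 0.39312658]
pose [ 0.4971 -0.3891  0.0345] al 1.6 -> [ 0.0033 -0.0032  0.0089] twist -0.0005 rows 1
```

Call:
step_arm(moves=[0.003, -0.003, 0.006, 0, -1, 0.003, -0.003, 0.006, 0, 1, 0.003, -0.003, 0.006, 0, 1, 0.003, -0.003, 0.006, 0, 1, 0.003, -0.003, 0.006, 0, 1], force=80)

```text
clock: 22.9
position: [0.4951, -0.3872, 0.0306]
ee_rot: [0.0, 0.697, 0.717, 0.0]
contact_force: [0.7, -0.5, 3.0]
width: 0.0282
```

Call:
step_arm(moves=[0, 0, 0, 0, 1, 0, 0, 0, 0, 1, 0, 0, 0, 0, 1, 0, 0, 0, 0, 1, 0, 0, 0, 0, 1])

```text
clock: 23.4
position: [0.4953, -0.3875, 0.0308]
ee_rot: [0.001, 0.697, 0.717, 0.0]
contact_force: [0.6, -0.2, 6.0]
width: 0.0269
```

```bash
python3 - <<'E'
from h import *
s=manip.get_state();print(s['contact_force'],s['width']);to(.4955,-.3875,.125,4.9)
E
```

```text
[ 0.60731878 -0.19567744  6.04636509] 0.02685490574350374
pose [ 0.4953 -0.3875  0.0308] al 1.7 -> [-0.0003  0.0005 -0.1884] twist -0.018 rows 2
```

Call:
step_arm(moves=[0, 0, -0.05, 0, 1, 0, 0, -0.12, -0.018, 1, 0, 0, -0.188, -0.018, 1, 0, 0, -0.188, -0.018, 1, 0, 0, -0.188, -0.018, 1])

```text
clock: 23.9
position: [0.4946, -0.3867, 0.124]
ee_rot: [-0.0, 0.676, 0.737, 0.0]
contact_force: [-0.6, 0.8, -1.7]
width: 0.0267
```

```bash
python3 - <<'E'
from h import *
s=manip.get_state();print(s['contact_force'],s['width']);to(.6617,-.1974,.125,4.9)
w=cam('wrist');save(w,'w8')
E
```

```text
[-0.59245654  0.76755319 -1.65701845] 0.02669382240329037
pose [ 0.4946 -0.3867  0.124 ] al 4.9 -> [ 0.3487  0.3653 -0.0019] twist 0.0 rows 6
```

Blade_a is held (width 27 mm, about 1.7 N of weight). Carrying it to the mouth.

Call:
step_arm(moves=[0.0697, 0.073, 0, 0, 1, 0.139, 0.146, 0, 0, 1, 0.209, 0.219, 0, 0, 1, 0.279, 0.292, 0, 0, 1, 0.3487, 0.3653, 0, 0, 1])

```text
clock: 24.45
position: [0.6599, -0.1975, 0.1213]
ee_rot: [-0.002, 0.676, 0.737, -0.001]
contact_force: [0.2, -0.6, -0.6]
width: 0.0265
```

Call:
step_arm(moves=[0, 0, 0, 0, 1, 0, 0, 0, 0, 1])

```text
clock: 24.65
position: [0.6596, -0.1977, 0.1213]
ee_rot: [-0.002, 0.675, 0.738, -0.001]
contact_force: [-0.6, -0.1, -1.2]
width: 0.0267
```

```bash
python3 - <<'E'
from h import *
s=manip.get_state();print(s['contact_force'],s['width']);to(.6617,-.1974,.085,4.9)
w=cam('wrist');save(w,'w9')
c=cam('side');save(c,'s5');cv2.imwrite('pics/s5c.png',np.hstack([cv2.resize(w['f'][:300],(500,375)),cv2.resize(c['f'][190:290,245:325],(300,375),interpolation=2)]))
E
```

```text
[-0.55482679 -0.12212543 -1.15514162] 0.02666512524025962
pose [ 0.6596 -0.1977  0.1213] al 5.1 -> [0.0001 0.0046 0.0726] twist 0.001 rows 1
```

View pics/s5c.png

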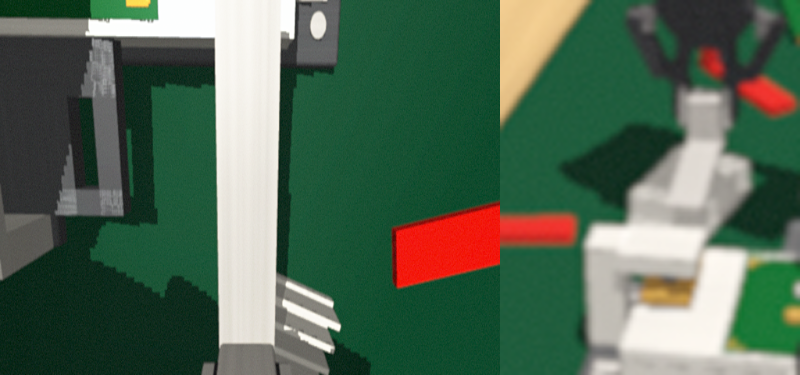

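Call:
step_arm(moves=[0, 0.003, 0.03, 0, 1, 0, 0.003, 0.06, 0, 1, 0, 0.003, 0.07, 0, 1, 0, 0.003, 0.074, 0, 1, 0, 0.003, 0.074, 0, 1])

```text
clock: 25.25
position: [0.6615, -0.2001, 0.0869]
ee_rot: [-0.0, 0.677, 0.736, -0.0]
contact_force: [1.6, -0.3, -0.8]
width: 0.0266
```

Call:
step_arm(moves=[0, 0, 0.002, 0, 1, 0, 0, 0.004, 0, 1, 0, 0, 0.006, 0, 1, 0, 0, 0.006, 0, 1, 0, 0, 0.006, 0, 1])

```text
clock: 25.75
position: [0.6619, -0.1994, 0.0844]
ee_rot: [0.0, 0.676, 0.737, 0.0]
contact_force: [0.1, 0.0, -1.5]
width: 0.0268
```

```bash
python3 - <<'E'
from h import *
s=manip.get_state();print(s['contact_force'],s['moment'],s['width']);to(.6617,-.1974,.081,4.9)
E
```

```text
[ 0.07487576  0.0117262  -1.48225215] [-0.04604816 -0.038977   -0.020412  ] 0.026764453121617265
pose [ 0.6619 -0.1994  0.0844] al 4.9 -> [ 0.0041 -0.0001  0.0068] twist 0.0001 rows 1
```

Call:
step_arm(moves=[0, 0, 0.002, 0, 1, 0, 0, 0.004, 0, 1, 0, 0, 0.006, 0, 1, 0, 0, 0.006, 0, 1, 0, 0, 0.006, 0, 1])

```text
clock: 26.25
position: [0.6618, -0.1995, 0.0812]
ee_rot: [-0.0, 0.676, 0.737, 0.0]
contact_force: [-0.4, 0.0, -0.9]
width: 0.0266
```

Call:
step_arm(moves=[0, 0, 0.001, 0, 1, 0, 0, 0.002, 0, 1, 0, 0, 0.002, 0, 1, 0, 0, 0.002, 0, 1])

```text
clock: 26.65
position: [0.662, -0.1996, 0.0806]
ee_rot: [0.0, 0.676, 0.737, 0.0]
contact_force: [0.7, 0.4, 0.1]
width: 0.0269
```

Call:
step_arm(moves=[0, 0, 0.001, 0, 1, 0, 0, 0.002, 0, 1, 0, 0, 0.002, 0, 1, 0, 0, 0.002, 0, 1])

```text
clock: 27.05
position: [0.662, -0.1997, 0.0799]
ee_rot: [0.0, 0.676, 0.737, 0.0]
contact_force: [-0.5, -1.2, 3.9]
width: 0.0265
```

```bash
python3 - <<'E'
from h import *
s=manip.get_state();print(s['contact_force'],s['moment'],s['width']);to(.6617,-.1974,.081,4.9)
E
```

```text
[-0.49921412 -1.23631102  3.89114374] [0.22652529 0.22400901 0.10650544] 0.02652451817551963
pose [ 0.662  -0.1997  0.0799] al 4.9 -> [ 0.0047 -0.0003 -0.0023] twist 0.0 rows 1
```

Call:
step_arm(moves=[0.01, 0, 0, 0, 1, 0.02, 0, 0, 0, 1, 0.03, 0, 0, 0, 1, 0.04, 0, 0, 0, 1, 0.05, 0, 0, 0, 1])

```text
clock: 27.55
position: [0.6609, -0.1753, 0.0803]
ee_rot: [0.002, 0.676, 0.737, 0.0]
contact_force: [0.9, -4.1, 5.7]
width: 0.0267
```

Call:
step_arm(moves=[0.006, 0, 0, 0, 1, 0.012, 0, 0, 0, 1, 0.018, 0, 0, 0, 1, 0.024, 0, 0, 0, 1, 0.03, 0, 0, 0, 1])

```text
clock: 28.05
position: [0.6599, -0.161, 0.0806]
ee_rot: [0.003, 0.676, 0.737, 0.0]
contact_force: [0.9, -8.5, 7.8]
width: 0.0271
```

Call:
step_arm(moves=[0.006, 0, 0, 0, 1, 0.012, 0, 0, 0, 1, 0.018, 0, 0, 0, 1, 0.024, 0, 0, 0, 1, 0.03, 0, 0, 0, 1])

```text
clock: 28.55
position: [0.6598, -0.1505, 0.0814]
ee_rot: [0.006, 0.676, 0.737, -0.001]
contact_force: [2.0, -12.4, 5.7]
width: 0.0265
```

```bash
cat >> h.py <<'E'
XJ=np.array([np.cos(np.radians(4.9)),np.sin(np.radians(4.9)),0]);YJ=np.array([-XJ[1],XJ[0],0]);SEAT=np.array([.5255,-.0285,.05]);JAW=SEAT+.1213*XJ
def st():
    s=manip.get_state();p=np.array(s['position']);d=p-JAW
    print('F jig',(s['contact_force']@XJ).round(1),(s['contact_force']@YJ).round(1),s['contact_force'][2].round(1),'M',s['moment'].round(2),'w',round(s['width'],4),'jaw xyz',(d@XJ).round(4),(d@YJ).round(4),d[2].round(4))
E
python3 -c "
from h import *
st()"
```

```text
F jig 0.9 -12.5 5.7 M [-1.71 -0.1  -0.03] w 0.0265 jaw xyz 0.0021 -0.133 0.0314
```

Call:
step_arm(moves=[0.006, 0, 0, 0, 1, 0.012, 0, 0, 0, 1, 0.018, 0, 0, 0, 1, 0.024, 0, 0, 0, 1, 0.03, 0, 0, 0, 1])

```text
clock: 29.05
position: [0.6586, -0.1351, 0.0812]
ee_rot: [0.006, 0.676, 0.737, -0.001]
contact_force: [2.3, -13.8, 6.4]
width: 0.0265
```

Call:
step_arm(moves=[0.006, 0, 0, 0, 1, 0.012, 0, 0, 0, 1, 0.018, 0, 0, 0, 1, 0.024, 0, 0, 0, 1, 0.024, 0, 0, 0, 1])

```text
clock: 29.55
position: [0.6573, -0.1225, 0.081]
ee_rot: [0.005, 0.676, 0.737, -0.001]
contact_force: [2.2, -12.6, 5.6]
width: 0.0271
```

```bash
python3 -c "
from h import *
st()"
```

```text
F jig 1.1 -12.7 5.6 M [-1.57 -0.09 -0.05] w 0.0271 jaw xyz 0.002 -0.1049 0.031
```

Call:
step_arm(moves=[0.008, 0, -0.001, 0, 1, 0.016, 0, -0.002, 0, 1, 0.024, 0, -0.003, 0, 1, 0.032, 0, -0.004, 0, 1, 0.04, 0, -0.004, 0, 1])

```text
clock: 30.05
position: [0.654, -0.1012, 0.0811]
ee_rot: [0.003, 0.676, 0.737, -0.002]
contact_force: [1.2, -10.1, -0.0]
width: 0.0266
```

```bash
python3 -c "
from h import *
st()"
```

```text
F jig 0.3 -10.2 -0.0 M [-1.44 -0.11  0.02] w 0.0266 jaw xyz 0.0005 -0.0834 0.0311
```

Call:
step_arm(moves=[-0.008, 0, 0, 0, 1, -0.008, 0, 0, 0, 1, -0.008, 0, 0, 0, -1, -0.008, 0, 0, 0, -1, -0.008, 0, 0, 0, -1])

```text
clock: 30.55
position: [0.653, -0.1016, 0.081]
ee_rot: [-0.0, 0.676, 0.737, -0.0]
contact_force: [-0.5, -0.5, -0.4]
width: 0.0693
```

Call:
step_arm(moves=[0, 0, 0, 0, -1, 0, 0, 0, 0, -1, 0, 0, -0.06, 0, -1, 0, 0, -0.14, 0, -1, 0, 0, -0.2, 0, -1])

```text
clock: 31.05
position: [0.6538, -0.102, 0.1833]
ee_rot: [0.001, 0.676, 0.737, 0.0]
contact_force: [1.3, 0.3, 0.1]
width: 0.0851
```

Call:
step_arm(moves=[-0.1, 0, -0.1, 0, -1, -0.2, 0, -0.1, 0, -1, -0.2, 0, -0.1, 0, -1, -0.2, 0, -0.1, 0, -1])

```text
clock: 31.45
position: [0.6621, -0.2043, 0.2316]
ee_rot: [0.001, 0.678, 0.736, -0.0]
contact_force: [0.1, 0.7, -0.1]
width: 0.0857
```

```bash
python3 - <<'E'
from h import *
st();w=cam('wrist');save(w,'w10');c=cam('side');save(c,'s6');t=cam('top');save(t,'t3')
a=load('s5')['f']
cv2.imwrite('pics/c10.png',np.hstack([cv2.resize(w['f'][:330],(430,300)),cv2.resize(c['f'][220:310,250:340],(300,300),interpolation=2)]))
for n,p in dict(pt=JAW-.085*YJ+[0,0,.046],nose=JAW+.033*YJ+[0,0,.006],jaw=JAW).items(): print(n,proj(w,p).round(0),proj(c,p).round(0))
E
```

```text
F jig 0.2 0.7 -0.1 M [ 0.06  0.06 -0.02] w 0.0857 jaw xyz -0.0002 -0.1868 0.1816
pt [316.  53.] [293. 240.]
nose [ 316. -156.] [287. 273.]
jaw [316. -85.] [289. 268.]
```

View pics/c10.png

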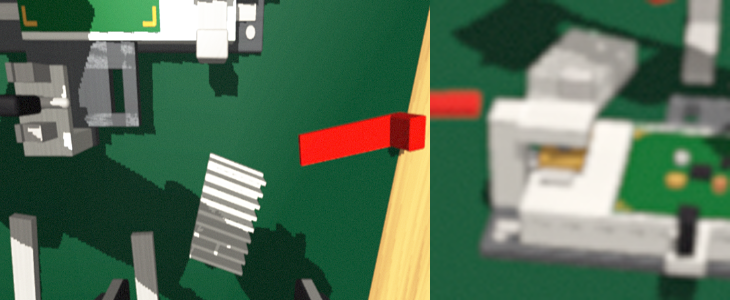

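The side crop shows the brass pad at (562,158) with the blade's nose poking out left below it at (555,178). The block stands at its predicted pixel (316,53). The blade dragged at about 10 N with no vertical push, so blade_a fits. Now a look at the cans.

Call:
step_arm(moves=[0, 0, -0.125, 0, -1, 0.09, -0.064, -0.125, 0, -1, 0.18, -0.064, -0.125, 0, -1, 0.27, -0.064, -0.125, 0, -1, 0.363, -0.064, -0.125, 0, -1])

```text
clock: 32.1
position: [0.6131, -0.02, 0.2935]
ee_rot: [-0.001, 0.676, 0.737, 0.0]
contact_force: [0.9, -0.2, -0.4]
width: 0.0853
```

Call:
step_arm(moves=[0.363, -0.064, -0.125, 0, -1, 0.363, -0.064, -0.125, 0, -1, 0.363, -0.064, -0.125, 0, -1, 0.363, -0.064, -0.125, 0, -1, 0.363, -0.064, -0.125, 0, -1])

```text
clock: 32.6
position: [0.5649, 0.1615, 0.3583]
ee_rot: [-0.001, 0.673, 0.74, 0.002]
contact_force: [0.4, -0.6, 1.4]
width: 0.0856
```

Call:
step_arm(moves=[0.363, -0.064, -0.125, 0, -1, 0.363, -0.064, -0.125, 0, -1, 0.363, -0.064, -0.125, 0, -1, 0.363, -0.064, -0.125, 0, -1, 0.363, -0.064, -0.125, 0, -1])

```text
clock: 33.1
position: [0.5176, 0.3384, 0.4196]
ee_rot: [-0.001, 0.673, 0.739, 0.002]
contact_force: [-0.1, 0.0, -0.1]
width: 0.0856
```

Call:
step_arm(moves=[0, 0, 0, 0, -1, 0, 0, 0, 0, -1])

```text
clock: 33.3
position: [0.5195, 0.332, 0.4176]
ee_rot: [-0.0, 0.676, 0.737, -0.001]
contact_force: [0.7, -0.7, 0.6]
width: 0.0855
```

```bash
python3 - <<'E'
from h import *
st();w=cam('wrist');save(w,'w11');t=cam('top');save(t,'t4')
cv2.imwrite('pics/w11v.png',w['f'])
def brass(n):
    f=load(n)['f'][240:290,265:320];h=cv2.cvtColor(f,cv2.COLOR_BGR2HSV)
    ys,xs=np.nonzero((h[...,0]>10)&(h[...,0]<28)&(h[...,1]>110)&(h[...,2]>80));return len(ys),ys.mean()+240,xs.mean()+265,np.bincount(ys).tolist()
for n in('s4','s5','s6'):print(n,brass(n))
E
```

```text
F jig 0.6 -0.7 0.6 M [ 0.02 -0.02  0.02] w 0.0855 jaw xyz -0.0965 0.3597 0.3676
s4 (86, np.float64(266.1744186046512), np.float64(287.86046511627904), [0, 0, 0, 0, 0, 0, 0, 0, 1, 1, 1, 1, 1, 0, 0, 0, 0, 0, 0, 0, 1, 0, 0, 0, 4, 13, 13, 13, 13, 13, 11])
s5 (84, np.float64(266.20238095238096), np.float64(287.92857142857144), [0, 0, 0, 0, 0, 0, 0, 0, 1, 1, 1, 1, 1, 0, 0, 0, 0, 0, 0, 0, 1, 0, 0, 0, 3, 13, 12, 13, 13, 13, 11])
s6 (78, np.float64(265.7948717948718), np.float64(287.84615384615387), [0, 0, 0, 0, 0, 0, 0, 0, 1, 1, 1, 1, 1, 0, 0, 0, 0, 0, 0, 0, 1, 0, 0, 0, 3, 14, 13, 13, 13, 13, 3])
```

View pics/w11v.png

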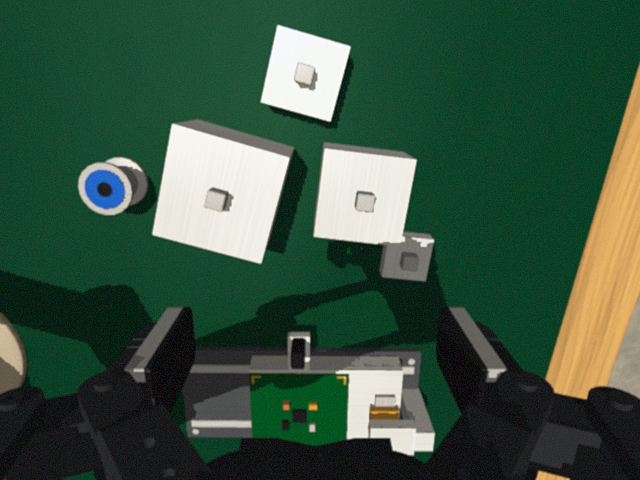

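Four cans are in view: can_4 knob (217,200), can_3 (365,202), can_2 (304,73) and can_1, now in shadow, (409,260). can_1 seems to have shifted next to can_3. I'll measure all of them.

```bash
python3 - <<'E'
from h import *
w=load('w11');t=load('t4');t0=load('top0')
K={'can_1':((388,235),(433,238),(428,281),(381,278),.024),'can_2':((278,26),(350,46),(331,121),(261,102),.049),'can_3':((323,145),(415,160),(404,246),(314,238),.074),'can_4':((173,124),(294,150),(262,263),(153,235),.099)}
kn={'can_1':(410,261),'can_2':(304,71),'can_3':(366,200),'can_4':(216,199)}
for n,v in K.items():
    q=np.array([ray(w,*p,v[4])[:2] for p in v[:4]],np.float32);r=cv2.minAreaRect(q)
    print(n,q.mean(0).round(4),np.round(r[1],4),round(r[2],1),'knob',ray(w,*kn[n],v[4]+.02)[:2].round(4))
hsv=cv2.cvtColor(w['f'],cv2.COLOR_BGR2HSV)
for n,z,box in (('can_2',.049,(255,20,355,130)),('can_3',.074,(305,138,420,250)),('can_4',.099,(148,115,300,268))):
    m=np.zeros((480,640),np.uint8);x0,y0,x1,y1=box;m[y0:y1,x0:x1]=((hsv[y0:y1,x0:x1,1]<60)&(hsv[y0:y1,x0:x1,2]>200));
    cn=max(cv2.findContours(m,cv2.RETR_EXTERNAL,cv2.CHAIN_APPROX_NONE)[0],key=cv2.contourArea)
    q=np.array([ray(w,*p,z)[:2] for p in cn[:,0]],np.float32);r=cv2.minAreaRect(q);print(n,np.round(r[0],4),np.round(r[1],4),round(r[2],1))
for nm,c in(('t0',t0),('t4',t)):
    h=cv2.cvtColor(c['f'],cv2.COLOR_BGR2HSV);m=((h[...,1]<60)&(h[...,2]>120)).astype(np.uint8);m[:200]=0;m[330:]=0;m[:,:125]=0;m[:,260:]=0
    k,l,s,ce=cv2.connectedComponentsWithStats(m);print(nm,[(s[i].tolist(),ce[i].round(1).tolist()) for i in range(1,k) if s[i,4]>200])
E
```

```text
can_1 [0.6518 0.2148] [0.0645 0.0619] 1.0 knob [0.6503 0.2189]
can_2 [0.4976 0.4319] [0.082  0.0826] 80.3 knob [0.4968 0.4347]
can_3 [0.577  0.3023] [0.1099 0.1085] 89.6 knob [0.5767 0.3056]
can_4 [0.4166 0.298 ] [0.1359 0.128 ] 78.8 knob [0.4162 0.2987]
can_2 [0.4969 0.4323] [0.0825 0.0823] 79.9
can_3 [0.5781 0.3022] [0.1046 0.108 ] 88.4
can_4 [0.4144 0.2964] [0.1265 0.1263] 78.8
t0 [([226, 212, 23, 24, 520], [236.8, 223.2]), ([134, 224, 89, 100, 5219], [185.2, 274.6])]
t4 [([214, 211, 21, 21, 420], [224.0, 221.2]), ([172, 224, 43, 43, 1626], [192.9, 244.5]), ([125, 231, 16, 36, 311], [130.7, 252.3]), ([125, 255, 97, 75, 4746], [170.8, 296.7])]
```

Call:
step_arm(moves=[-0.2516, 0.242, 0.43, 0.02, -1, -0.2516, 0.242, 0.43, 0.02, -1, -0.2516, 0.242, 0.43, 0.02, -1, -0.2516, 0.242, 0.43, 0.02, -1, -0.2516, 0.242, 0.43, 0.02, -1])

```text
clock: 33.9
position: [0.6391, 0.2264, 0.223]
ee_rot: [-0.0, 0.7, 0.714, -0.0]
contact_force: [0.5, 0.7, 0.4]
width: 0.0853
```

Call:
step_arm(moves=[0, 0, 0, 0, -1, 0, 0, 0, 0, -1, 0, 0, 0, 0, -1])

```text
clock: 34.2
position: [0.6387, 0.229, 0.2262]
ee_rot: [0.0, 0.699, 0.715, 0.001]
contact_force: [0.3, 0.6, 0.8]
width: 0.0854
```

```bash
cat >> h.py <<'E'
def knob(w,xy,zt,rng=40,yaw0=0):
    "refine: shell top rect from contours around predicted point"
    u,v=proj(w,[xy[0],xy[1],zt]).round().astype(int); print('pred',u,v)
    g=cv2.cvtColor(w['f'],cv2.COLOR_BGR2HSV); return u,v,g
E
python3 - <<'E'
from h import *
to(.651,.217,.12,1)
w=cam('wrist');save(w,'w12')
u,v,g=knob(w,(.651,.217),.044)
m=((g[...,1]<70)&(g[...,2]>60)).astype(np.uint8);k,l,s,ce=cv2.connectedComponentsWithStats(m)
for i in range(1,k):
    if s[i,4]>500 and s[i,1]<330:
        cn=max(cv2.findContours((l==i).astype(np.uint8),cv2.RETR_EXTERNAL,cv2.CHAIN_APPROX_NONE)[0],key=cv2.contourArea)
        print(s[i],cv2.approxPolyDP(cn,3,True)[:,0].tolist())
print([int(x) for x in g[v,u-70:u+70:4,2]]);print([int(x) for x in g[max(0,v-60):v+100:4,u,2]])
for c in ((-1,-1),(-1,1),(1,1),(1,-1)): print(proj(w,(.651+c[0]*.03,.217+c[1]*.03,.024)).round(0),proj(w,(.651+c[0]*.01,.217+c[1]*.01,.044)).round(0))
E
```

```text
pose [0.6387 0.229  0.2262] al 1.3 -> [-0.0248  0.0237  0.2125] twist 0.0015 rows 3
pred 331 219
[    0     3   126   227 23608] [[0, 3], [0, 220], [43, 229], [113, 194], [125, 40], [48, 14]]
[  133     6   239   246 34260] [[134, 6], [144, 177], [293, 186], [293, 248], [364, 251], [371, 183], [367, 175], [300, 172], [307, 18]]
[ 125  307   57   75 1248] [[181, 307], [166, 309], [125, 368], [136, 381], [144, 381], [144, 367]]
[ 449  307   59   75 1271] [[450, 307], [487, 367], [486, 380], [494, 381], [507, 369], [464, 308]]
[71, 70, 71, 72, 68, 69, 72, 71, 107, 220, 226, 229, 226, 224, 226, 189, 190, 196, 186, 194, 181, 110, 230, 224, 227, 223, 232, 43, 73, 72, 73, 70, 68, 72, 72]
[77, 76, 71, 68, 111, 219, 230, 228, 232, 231, 232, 203, 91, 185, 196, 188, 188, 191, 180, 228, 226, 226, 227, 59, 45, 28, 35, 61, 62, 30, 31, 32, 69, 69, 60, 63, 60, 70, 53, 32]
[294. 246.] [318. 231.]
[294. 175.] [319. 206.]
[369. 177.] [345. 207.]
[365. 248.] [344. 232.]
```

Call:
step_arm(moves=[-0.0275, 0.0235, 0.07, 0.001, -1, -0.0275, 0.0235, 0.14, 0.001, -1, -0.0275, 0.0235, 0.21, 0.001, -1, -0.0275, 0.0235, 0.28, 0.001, -1, -0.0275, 0.0235, 0.3, 0.001, -1])

```text
clock: 34.75
position: [0.6481, 0.216, 0.0727]
ee_rot: [-0.001, 0.7, 0.714, -0.002]
contact_force: [-0.1, -0.2, 0.4]
width: 0.0852
```

Call:
step_arm(moves=[0, 0, 0, 0, -0.4, 0, 0, 0, 0, -0.4, 0, 0, 0, 0, -0.4])

```text
clock: 35.05
position: [0.6521, 0.2162, 0.0776]
ee_rot: [0.001, 0.7, 0.714, 0.002]
contact_force: [-0.7, 0.4, 0.7]
width: 0.0598
```

```bash
python3 -c "
from h import *
st();to(.651,.2155,.0395,1)"
```

```text
F jig -0.7 0.5 0.7 M [ 0.01 -0.01  0.02] w 0.0598 jaw xyz 0.0257 0.233 0.0276
pose [0.6521 0.2162 0.0776] al 1.1 -> [-0.0015 -0.0026  0.0761] twist 0.0008 rows 1
```

Call:
step_arm(moves=[-0.001, -0.002, 0.03, 0, -0.4, -0.001, -0.002, 0.06, 0, -0.4, -0.001, -0.002, 0.076, 0, -0.4, -0.001, -0.002, 0.076, 0, -0.4, -0.001, -0.002, 0.076, 0, 1], force=60)

```text
clock: 35.55
position: [0.6496, 0.2151, 0.0368]
ee_rot: [0.0, 0.7, 0.714, 0.0]
contact_force: [0.3, 0.4, -0.2]
width: 0.0467
```

Call:
step_arm(moves=[0, 0, 0, 0, 1, 0, 0, 0, 0, 1, 0, 0, 0, 0, 1, 0, 0, 0, 0, 1, 0, 0, 0, 0, 1])

```text
clock: 36.05
position: [0.6507, 0.2153, 0.0385]
ee_rot: [0.001, 0.7, 0.714, 0.001]
contact_force: [0.2, 1.6, 5.4]
width: 0.0186
```

```bash
python3 -c "
from h import *
st();to(*(SEAT[:2]),.18,4.9)"
```

```text
F jig 0.4 1.6 5.4 M [-0.01  0.17 -0.01] w 0.0186 jaw xyz 0.0242 0.2323 -0.0115
pose [0.6507 0.2153 0.0385] al 1.1 -> [-0.4825 -0.2589 -0.2843] twist -0.021 rows 7
```

Call:
step_arm(moves=[0, 0, -0.06, 0, 1, 0, 0, -0.13, 0, 1, 0, 0, -0.2, 0, 1, 0, 0, -0.27, 0, 1, 0, 0, -0.284, 0, 1])

```text
clock: 36.55
position: [0.6518, 0.2156, 0.1839]
ee_rot: [0.002, 0.7, 0.714, 0.004]
contact_force: [0.0, 0.3, 0.3]
width: 0.0186
```

Call:
step_arm(moves=[-0.05, -0.027, 0, 0, 1, -0.1, -0.054, 0, 0, 1, -0.15, -0.081, 0, 0, 1, -0.2, -0.108, 0, 0, 1, -0.241, -0.13, 0, 0, 1])

```text
clock: 37.05
position: [0.5851, 0.0919, 0.1773]
ee_rot: [-0.001, 0.7, 0.714, -0.001]
contact_force: [0.6, 0.0, -1.1]
width: 0.0184
```

Call:
step_arm(moves=[-0.06, -0.032, 0, 0, 1, -0.12, -0.064, 0, -0.021, 1, -0.18, -0.096, 0, -0.021, 1, -0.22, -0.118, 0, -0.021, 1, -0.241, -0.13, 0, -0.021, 1])

```text
clock: 37.55
position: [0.5225, -0.0298, 0.1777]
ee_rot: [-0.001, 0.677, 0.736, -0.001]
contact_force: [-0.5, 0.3, -0.7]
width: 0.0187
```

Call:
step_arm(moves=[0, 0, 0, 0, 1, 0, 0, 0, 0, 1])

```text
clock: 37.75
position: [0.5245, -0.028, 0.1784]
ee_rot: [-0.0, 0.676, 0.737, 0.0]
contact_force: [1.2, 0.1, -0.1]
width: 0.0189
```

```bash
python3 - <<'E'
from h import *
st();to(*(SEAT[:2]),.094,4.9)
w=cam('wrist');save(w,'w13');h=cv2.cvtColor(w['f'],cv2.COLOR_BGR2HSV)
m=((h[...,0]>12)&(h[...,0]<30)&(h[...,1]>120)&(h[...,2]>90)).astype(np.uint8);k,l,s,ce=cv2.connectedComponentsWithStats(m)
for i in range(1,k):
    if s[i,4]>15: print(s[i],ce[i].round(1),ray(w,*ce[i],.05)[:2].round(4))
for a in(-1,1):
    for b in(-1,1): p=SEAT+a*.065*XJ+b*.065*YJ;print('corner',p.round(4),proj(w,p).round(0))
E
```

```text
F jig 1.2 0.0 -0.1 M [0.01 0.01 0.  ] w 0.0189 jaw xyz -0.1223 0.0006 0.1284
pose [ 0.5245 -0.028   0.1784] al 4.9 -> [-0.0014  0.0019  0.1688] twist -0.0001 rows 2
[206 116  24  24 248] [214.2 123.7] [0.4581 0.0291]
[407 117  23  24 249] [421.2 124.8] [0.5816 0.0391]
[281 188  15  15  38] [287.1 197.8] [ 0.5045 -0.0125]
[340 191  21  15 311] [350. 198.] [ 0.5441 -0.0092]
[ 474  197   81  109 2389] [498.6 258.7] [ 0.6465 -0.0416]
[220 299  17  17 104] [224.9 309.5] [ 0.467  -0.0946]
[395 300  19  17 114] [406.9 310.8] [ 0.592  -0.0849]
corner [ 0.4663 -0.0988  0.05  ] [224. 315.]
corner [0.4552 0.0307 0.05  ] [209. 121.]
corner [ 0.5958 -0.0877  0.05  ] [412. 315.]
corner [0.5847 0.0418 0.05  ] [427. 121.]
```

Call:
step_arm(moves=[-0.001, 0.001, 0.05, 0, 1, -0.001, 0.001, 0.1, 0, 1, -0.001, 0.001, 0.15, 0, 1, -0.001, 0.001, 0.174, 0, 1, -0.001, 0.001, 0.174, 0, 1])

```text
clock: 38.3
position: [0.5244, -0.028, 0.0903]
ee_rot: [-0.001, 0.676, 0.737, -0.001]
contact_force: [0.5, 0.0, -0.5]
width: 0.0187
```

Call:
step_arm(moves=[0, 0, 0.002, 0, 1, 0, 0, 0.004, 0, 1, 0, 0, 0.005, 0, 1, 0, 0, 0.005, 0, 1])

```text
clock: 38.7
position: [0.5251, -0.029, 0.0898]
ee_rot: [0.0, 0.676, 0.737, 0.0]
contact_force: [-0.1, 0.3, -0.4]
width: 0.019
```

```bash
python3 - <<'E'
from h import *
st();to(*(SEAT[:2]),.0885,4.9)
E
```

```text
F jig -0.1 0.3 -0.4 M [-0.01  0.02 -0.01] w 0.019 jaw xyz -0.1218 -0.0005 0.0398
pose [ 0.5251 -0.029   0.0898] al 4.9 -> [0.001  0.001  0.0027] twist 0.0 rows 1
```

Call:
step_arm(moves=[0, 0, 0.002, 0, 1, 0, 0, 0.004, 0, 1, 0, 0, 0.004, 0, 1, 0, 0, 0.004, 0, -0.3, 0, 0, 0.004, 0, -0.3])

```text
clock: 39.2
position: [0.5248, -0.029, 0.0873]
ee_rot: [0.0, 0.676, 0.737, 0.0]
contact_force: [-0.3, 0.1, 1.2]
width: 0.0465
```

Call:
step_arm(moves=[0, 0, 0, 0, -0.3, 0, 0, 0, 0, -0.3, 0, 0, -0.1, 0, -0.3, 0, 0, -0.2, 0, -0.3, 0, 0, -0.28, 0, -0.3])

```text
clock: 39.7
position: [0.5251, -0.029, 0.2296]
ee_rot: [0.001, 0.676, 0.737, 0.001]
contact_force: [0.8, 0.5, 0.5]
width: 0.0554
```

Call:
step_arm(moves=[0.463, 0.0115, 0, 0, -0.3, 0.463, 0.0115, 0, 0, -0.3, 0.463, 0.0115, 0, 0, -0.3, 0.463, 0.0115, 0, 0, -0.3, 0.463, 0.0115, 0, 0, -0.3])

```text
clock: 40.2
position: [0.5099, 0.2054, 0.2272]
ee_rot: [-0.0, 0.676, 0.737, 0.0]
contact_force: [0.3, -0.1, 0.5]
width: 0.0556
```

Call:
step_arm(moves=[0.463, 0.0115, 0, 0, -0.3, 0.463, 0.0115, 0, 0, -0.3, 0.463, 0.0115, 0, 0, -0.3, 0.463, 0.0115, 0, 0, -0.3, 0.463, 0.0115, 0, 0, -0.3])

```text
clock: 40.7
position: [0.4957, 0.4369, 0.2267]
ee_rot: [-0.001, 0.675, 0.737, 0.0]
contact_force: [-0.5, -0.2, 0.5]
width: 0.0553
```

Call:
step_arm(moves=[0, 0, 0, 0.083, -0.3, 0, 0, 0, 0.083, -0.3, 0, 0, 0, 0.083, -0.3])

```text
clock: 41.0
position: [0.4962, 0.4338, 0.2266]
ee_rot: [-0.0, 0.766, 0.643, -0.0]
contact_force: [-1.0, -0.7, 0.0]
width: 0.0556
```

```bash
cat >> h.py <<'E'
def rect(w,xy,zt,half,vmin=200,pad=1.35):
    "rect of the lit shell top near xy at height zt"
    h=cv2.cvtColor(w['f'],cv2.COLOR_BGR2HSV);m=((h[...,1]<70)&(h[...,2]>vmin)).astype(np.uint8)
    u,v=proj(w,[*xy,zt]);r=int(np.linalg.norm(proj(w,[xy[0]+half,xy[1],zt])-[u,v])*pad*1.2)
    k=np.zeros_like(m);k[max(0,int(v)-r):int(v)+r,max(0,int(u)-r):int(u)+r]=1;m*=k
    cs=cv2.findContours(m,cv2.RETR_EXTERNAL,cv2.CHAIN_APPROX_NONE)[0];cn=max(cs,key=cv2.contourArea)
    q=np.array([ray(w,*p,zt)[:2] for p in cn[:,0]],np.float32);R=cv2.minAreaRect(q)
    print('pred',np.round([u,v]),'rect',np.round(R[0],4),np.round(R[1],4),round(R[2],1),'poly',cv2.approxPolyDP(cn,3,True)[:,0].tolist())
    return R
E
python3 - <<'E'
from h import *
st();w=cam('wrist');save(w,'w14');R=rect(w,(.497,.432),.049,.041);to(.497,.432,.0645,-10)
E
```

```text
F jig -1.0 -0.6 0.0 M [-0.04  0.03 -0.02] w 0.0556 jaw xyz -0.111 0.4631 0.1766
pred [318. 207.] rect [0.4972 0.4325] [0.0825 0.0823] 80.1 poly [[262, 152], [266, 257], [308, 257], [310, 246], [326, 244], [328, 238], [334, 237], [347, 248], [370, 247], [374, 152]]
pose [0.4964 0.4334 0.2268] al -9.9 -> [-0.0024  0.0018  0.3246] twist 0.0006 rows 4
```

Call:
step_arm(moves=[-0.002, 0.002, 0.08, 0, -0.3, -0.002, 0.002, 0.16, 0, -0.3, -0.002, 0.002, 0.24, 0, -0.3, -0.002, 0.002, 0.3, 0, -0.3, -0.002, 0.002, 0.3, 0, -0.3])

```text
clock: 41.55
position: [0.4946, 0.4296, 0.0725]
ee_rot: [-0.0, 0.766, 0.643, -0.005]
contact_force: [-0.5, -0.1, 0.1]
width: 0.0557
```

Call:
step_arm(moves=[0, 0, 0.012, 0, -0.3, 0, 0, 0.024, 0, -0.3, 0, 0, 0.024, 0, -0.3])

```text
clock: 41.85
position: [0.498, 0.4325, 0.0662]
ee_rot: [0.0, 0.766, 0.643, 0.001]
contact_force: [-0.4, -0.1, 0.0]
width: 0.0555
```

```bash
python3 -c "
from h import *
st();to(.4972,.4325,.064,-10)"
```

```text
F jig -0.4 -0.1 0.0 M [-0.02  0.02 -0.01] w 0.0555 jaw xyz -0.1093 0.4617 0.0162
pose [0.498  0.4325 0.0662] al -10.0 -> [-0.0003 -0.0016  0.0045] twist -0.0001 rows 1
```

Call:
step_arm(moves=[0, 0, 0.004, 0, 1, 0, 0, 0.004, 0, 1, 0, 0, 0.004, 0, 1, 0, 0, 0.004, 0, 1, 0, 0, 0.004, 0, 1], force=70)

```text
clock: 42.35
position: [0.4979, 0.4325, 0.0642]
ee_rot: [0.0, 0.766, 0.643, 0.001]
contact_force: [-0.8, -0.4, 5.6]
width: 0.0184
```

Call:
step_arm(moves=[0, 0, 0, 0, 1, 0, 0, -0.05, 0, 1, 0, 0, -0.12, 0, 1, 0, 0, -0.2, 0, 1, 0, 0, -0.275, 0, 1])

```text
clock: 42.85
position: [0.497, 0.4319, 0.2013]
ee_rot: [-0.0, 0.766, 0.643, -0.001]
contact_force: [1.1, 1.3, -0.7]
width: 0.0187
```

Call:
step_arm(moves=[0, 0, 0, -0.04, 1, 0, 0, 0, -0.083, 1, 0, 0, 0, -0.083, 1, 0, 0, 0, -0.083, 1])

```text
clock: 43.25
position: [0.497, 0.4319, 0.1999]
ee_rot: [-0.0, 0.677, 0.736, -0.001]
contact_force: [-0.1, 0.3, -0.4]
width: 0.0186
```

```bash
python3 -c "
from h import *
st();to(*SEAT[:2],.2,4.9)"
```

```text
F jig -0.1 0.3 -0.4 M [-0.04  0.03  0.03] w 0.0186 jaw xyz -0.1104 0.4612 0.1499
pose [0.497  0.4319 0.1999] al 4.7 -> [-9.224e-01 -1.940e-02  5.000e-04] twist -0.0009 rows 10
```

Call:
step_arm(moves=[-0.06, -0.001, 0, 0, 1, -0.12, -0.002, 0, 0, 1, -0.19, -0.004, 0, 0, 1, -0.26, -0.005, 0, 0, 1, -0.32, -0.0065, 0, 0, 1])

```text
clock: 43.75
position: [0.5075, 0.2708, 0.2001]
ee_rot: [-0.0, 0.677, 0.736, -0.001]
contact_force: [0.4, 0.3, -1.0]
width: 0.0186
```

Call:
step_arm(moves=[-0.06, -0.001, 0, 0, 1, -0.12, -0.002, 0, 0, 1, -0.19, -0.004, 0, 0, 1, -0.26, -0.005, 0, 0, 1, -0.32, -0.0065, 0, 0, 1])

```text
clock: 44.25
position: [0.518, 0.1111, 0.2002]
ee_rot: [-0.0, 0.677, 0.736, -0.0]
contact_force: [0.1, 0.4, -1.1]
width: 0.0183
```

Call:
step_arm(moves=[-0.06, -0.001, 0, 0, 1, -0.12, -0.002, 0, 0, 1, -0.18, -0.004, 0, 0, 1, -0.25, -0.005, 0, 0, 1, -0.282, -0.0065, 0, 0, 1])

```text
clock: 44.75
position: [0.5271, -0.0304, 0.2002]
ee_rot: [0.0, 0.678, 0.735, -0.001]
contact_force: [-0.2, -0.2, -0.9]
width: 0.018
```

Call:
step_arm(moves=[0, 0, 0, 0, 1, 0, 0, 0, 0, 1, 0, 0, 0, 0, 1])

```text
clock: 45.05
position: [0.5269, -0.0268, 0.2005]
ee_rot: [-0.001, 0.676, 0.737, 0.0]
contact_force: [-0.1, -0.2, -0.6]
width: 0.0185
```

```bash
python3 - <<'E'
from h import *
st();to(*SEAT[:2],.116,4.9)
E
```

```text
F jig -0.1 -0.2 -0.6 M [ 0.01 -0.05  0.02] w 0.0185 jaw xyz -0.1198 0.0016 0.1505
pose [ 0.5269 -0.0268  0.2005] al 4.9 -> [-0.0034 -0.003   0.1691] twist 0.0001 rows 2
```

Call:
step_arm(moves=[-0.003, -0.003, 0.03, 0, 1, -0.003, -0.003, 0.06, 0, 1, -0.003, -0.003, 0.09, 0, 1, -0.003, -0.003, 0.1, 0, 1, -0.003, -0.003, 0.1, 0, 1])

```text
clock: 45.55
position: [0.5252, -0.0285, 0.1501]
ee_rot: [-0.001, 0.676, 0.737, -0.0]
contact_force: [0.1, 0.9, -0.6]
width: 0.0181
```

Call:
step_arm(moves=[0, 0, 0.015, 0, 1, 0, 0, 0.03, 0, 1, 0, 0, 0.045, 0, 1, 0, 0, 0.06, 0, 1, 0, 0, 0.066, 0, 1])

```text
clock: 46.05
position: [0.5252, -0.0295, 0.1167]
ee_rot: [-0.001, 0.676, 0.737, -0.0]
contact_force: [0.4, 0.5, -1.6]
width: 0.018
```

Call:
step_arm(moves=[0, 0, 0.002, 0, 1, 0, 0, 0.004, 0, 1, 0, 0, 0.006, 0, 1, 0, 0, 0.006, 0, 1])

```text
clock: 46.45
position: [0.5258, -0.0296, 0.1148]
ee_rot: [0.0, 0.676, 0.737, 0.0]
contact_force: [0.0, 0.1, -1.1]
width: 0.0186
```

```bash
python3 - <<'E'
from h import *
st();to(*SEAT[:2],.114,4.9)
E
```

```text
F jig 0.0 0.1 -1.1 M [-0.01  0.02  0.01] w 0.0186 jaw xyz -0.1211 -0.0011 0.0648
pose [ 0.5258 -0.0296  0.1148] al 4.9 -> [ 0.0023 -0.0005  0.0017] twist 0.0 rows 1
```

Call:
step_arm(moves=[0.002, 0, 0.002, 0, 1, 0.002, 0, 0.004, 0, 1, 0.002, 0, 0.004, 0, 1, 0.002, 0, 0.004, 0, -0.3, 0.002, 0, 0.004, 0, -0.3])

```text
clock: 46.95
position: [0.5258, -0.0285, 0.1129]
ee_rot: [0.0, 0.676, 0.737, 0.0]
contact_force: [0.5, 0.3, -0.8]
width: 0.047
```

Call:
step_arm(moves=[0, 0, 0, 0, -0.3, 0, 0, 0, 0, -0.3, 0, 0, -0.1, 0, -0.3, 0, 0, -0.2, 0, -0.3, 0, 0, -0.27, 0, -0.3])

```text
clock: 47.45
position: [0.5265, -0.0287, 0.2507]
ee_rot: [0.001, 0.676, 0.737, 0.001]
contact_force: [1.4, -0.9, -0.4]
width: 0.0556
```

Call:
step_arm(moves=[0.326, 0.081, 0, 0, -0.3, 0.326, 0.081, 0, 0, -0.3, 0.326, 0.081, 0, 0, -0.3, 0.326, 0.081, 0, 0, -0.3, 0.326, 0.081, 0, 0, -0.3])

```text
clock: 47.95
position: [0.5522, 0.14, 0.2473]
ee_rot: [-0.0, 0.675, 0.738, 0.0]
contact_force: [1.5, -1.1, 0.7]
width: 0.056
```

Call:
step_arm(moves=[0.326, 0.081, 0, 0.033, -0.3, 0.326, 0.081, 0, 0.033, -0.3, 0.326, 0.081, 0, 0.033, -0.3, 0.326, 0.081, 0, 0.033, -0.3, 0.326, 0.081, 0, 0.033, -0.3])

```text
clock: 48.45
position: [0.5787, 0.3044, 0.2469]
ee_rot: [-0.0, 0.713, 0.702, -0.0]
contact_force: [0.7, -0.9, -0.1]
width: 0.0555
```

Call:
step_arm(moves=[0, 0, 0, 0, -0.3, 0, 0, 0, 0, -0.3])

```text
clock: 48.65
position: [0.5784, 0.301, 0.2478]
ee_rot: [0.0, 0.714, 0.7, -0.001]
contact_force: [-0.6, 0.4, -0.5]
width: 0.0554
```

```bash
python3 - <<'E'
from h import *
st();w=cam('wrist');save(w,'w15');R=rect(w,(.578,.3025),.074,.052,vmin=215);to(.578,.3025,.0895,-1)
t=cam('top');save(t,'t5')
E
```

```text
F jig -0.6 0.4 -0.5 M [ 0.   -0.02  0.02] w 0.0554 jaw xyz -0.0404 0.3238 0.1978
pred [316. 204.] rect [0.5762 0.3026] [0.104  0.1041] 88.2 poly [[241, 133], [247, 267], [297, 268], [297, 256], [310, 255], [309, 251], [316, 251], [318, 245], [327, 246], [337, 255], [349, 254], [362, 260], [380, 251], [386, 134]]
pose [0.5785 0.3011 0.2479] al -1.2 -> [ 0.0031 -0.001   0.3169] twist -0.0008 rows 4
```

Call:
step_arm(moves=[0.003, -0.0045, 0.08, 0.003, -0.3, 0.003, -0.0045, 0.16, 0.003, -0.3, 0.003, -0.0045, 0.24, 0.003, -0.3, 0.003, -0.0045, 0.29, 0.003, -0.3, 0.003, -0.0045, 0.29, 0.003, -0.3])

```text
clock: 49.25
position: [0.5736, 0.3023, 0.0989]
ee_rot: [-0.002, 0.717, 0.697, -0.004]
contact_force: [0.7, 0.5, 0.7]
width: 0.0558
```

Call:
step_arm(moves=[0, 0, 0.012, 0, -0.3, 0, 0, 0.025, 0, -0.3, 0, 0, 0.025, 0, -0.3])

```text
clock: 49.55
position: [0.5767, 0.3046, 0.091]
ee_rot: [0.0, 0.717, 0.697, 0.001]
contact_force: [-0.9, -1.0, 0.1]
width: 0.0554
```

```bash
python3 -c "
from h import *
st();to(.5762,.3026,.089,-1.8)"
```

```text
F jig -1.0 -0.9 0.1 M [0.02 0.01 0.01] w 0.0554 jaw xyz -0.0418 0.3275 0.041
pose [0.5767 0.3046 0.091 ] al -1.6 -> [-0.0041 -0.0009  0.004 ] twist 0.0012 rows 1
```

Call:
step_arm(moves=[-0.004, -0.001, 0.004, 0, -0.3, -0.004, -0.001, 0.004, 0, 1, -0.004, -0.001, 0.004, 0, 1, -0.004, -0.001, 0.004, 0, 1, -0.004, -0.001, 0.004, 0, 1], force=80)

```text
clock: 50.05
position: [0.5762, 0.3029, 0.0888]
ee_rot: [0.0, 0.717, 0.697, 0.001]
contact_force: [1.3, -0.7, 1.9]
width: 0.0185
```

Call:
step_arm(moves=[0, 0, 0, 0, 1, 0, 0, -0.06, 0, 1, 0, 0, -0.14, 0, 1, 0, 0, -0.22, 0, 1, 0, 0, -0.31, 0, 1])

```text
clock: 50.55
position: [0.5746, 0.3024, 0.2432]
ee_rot: [-0.001, 0.717, 0.697, -0.002]
contact_force: [0.4, 0.2, -2.0]
width: 0.0183
```

Call:
step_arm(moves=[0, 0, 0, -0.037, 1, 0, 0, 0, -0.037, 1, 0, 0, 0, -0.037, 1])

```text
clock: 50.85
position: [0.5747, 0.3024, 0.2417]
ee_rot: [-0.001, 0.676, 0.737, -0.001]
contact_force: [0.7, -0.1, -3.1]
width: 0.0183
```

```bash
python3 -c "
from h import *
st();to(*SEAT[:2],.245,4.9)"
```

```text
F jig 0.7 -0.2 -3.1 M [ 0.   -0.04 -0.01] w 0.0183 jaw xyz -0.044 0.3254 0.1917
pose [0.5747 0.3024 0.2417] al 5.0 -> [-0.6507 -0.1552 -0.0056] twist 0.0003 rows 7
```

Call:
step_arm(moves=[-0.06, -0.014, -0.004, 0, 1, -0.12, -0.029, -0.004, 0, 1, -0.19, -0.045, -0.004, 0, 1, -0.26, -0.062, -0.004, 0, 1, -0.325, -0.0776, -0.004, 0, 1])

```text
clock: 51.35
position: [0.5499, 0.1359, 0.2431]
ee_rot: [-0.001, 0.676, 0.737, -0.002]
contact_force: [0.6, -0.9, -0.6]
width: 0.0179
```

Call:
step_arm(moves=[-0.07, -0.0167, 0, 0, 1, -0.14, -0.0334, 0, 0, 1, -0.21, -0.05, 0, 0, 1, -0.28, -0.067, 0, 0, 1, -0.3257, -0.0776, 0, 0, 1])

```text
clock: 51.85
position: [0.5255, -0.0303, 0.2432]
ee_rot: [-0.002, 0.676, 0.737, -0.001]
contact_force: [1.3, 0.5, -0.6]
width: 0.018
```

Call:
step_arm(moves=[0, 0, 0, 0, 1, 0, 0, 0, 0, 1, 0, 0, 0, 0, 1])

```text
clock: 52.15
position: [0.5269, -0.0273, 0.2443]
ee_rot: [-0.001, 0.675, 0.738, -0.0]
contact_force: [0.6, 0.2, -0.3]
width: 0.0183
```

```bash
python3 -c "
from h import *
st();to(*SEAT[:2],.142,4.9)"
```

```text
F jig 0.6 0.1 -0.3 M [ 0.06 -0.02 -0.  ] w 0.0183 jaw xyz -0.1198 0.0011 0.1943
pose [ 0.5269 -0.0273  0.2443] al 5.1 -> [-0.0024 -0.0027  0.2046] twist 0.001 rows 3
```

```bash
python3 - <<'E'
from h import *
w=cam('wrist');save(w,'w16');p=tool()[0];R=rect(w,p[:2],p[2]-.015,.052,vmin=120)
for a,b in((-1,-1),(-1,1),(1,1),(1,-1)):print(proj(w,p+a*.052*XJ+b*.052*YJ-[0,0,.0155]).round(0),end='')
E
```

```text
pred [318. 308.] rect [0.5273 0.0092] [0.1484 0.088 ] 9.9 poly [[126, 241], [128, 247], [173, 251], [185, 334], [206, 335], [229, 313], [249, 311], [265, 297], [270, 298], [273, 289], [357, 289], [364, 297], [372, 296], [375, 302], [382, 302], [384, 308], [413, 310], [415, 315], [421, 311], [449, 313], [451, 317], [454, 291], [485, 288], [488, 269], [458, 267], [459, 249], [493, 249], [494, 254], [501, 250], [533, 250], [533, 187], [466, 185], [468, 178], [501, 179], [505, 144], [517, 141], [519, 130], [508, 123], [517, 121], [521, 114], [511, 110], [511, 103], [336, 101], [336, 90], [294, 90], [293, 101], [221, 100], [221, 108], [408, 109], [407, 151], [419, 151], [451, 168], [457, 157], [457, 171], [463, 173], [166, 173], [172, 236], [131, 237]]
[194. 417.][169. 172.][468. 174.][440. 418.]
```

Call:
step_arm(moves=[-0.002, -0.002, 0.04, 0, 1, -0.002, -0.002, 0.08, 0, 1, -0.002, -0.002, 0.12, 0, 1, -0.002, -0.002, 0.16, 0, 1, -0.002, -0.002, 0.2, 0, 1])

```text
clock: 52.7
position: [0.5264, -0.0281, 0.1443]
ee_rot: [-0.0, 0.675, 0.738, 0.0]
contact_force: [-0.1, 0.4, -2.1]
width: 0.0183
```

Call:
step_arm(moves=[0, 0, 0.002, 0, 1, 0, 0, 0.004, 0, 1, 0, 0, 0.006, 0, 1, 0, 0, 0.006, 0, 1])

```text
clock: 53.1
position: [0.5271, -0.0292, 0.1432]
ee_rot: [0.001, 0.675, 0.738, 0.001]
contact_force: [0.2, 0.5, -1.0]
width: 0.0183
```

```bash
python3 - <<'E'
from h import *
st();to(*SEAT[:2],.139,4.9)
E
```

```text
F jig 0.3 0.4 -1.0 M [-0.05  0.04  0.01] w 0.0183 jaw xyz -0.1198 -0.0008 0.0932
pose [ 0.5271 -0.0292  0.1432] al 5.1 -> [ 0.0017 -0.0031  0.0084] twist 0.0011 rows 1
```

Call:
step_arm(moves=[0.001, -0.002, 0.003, 0, 1, 0.001, -0.002, 0.006, 0, 1, 0.001, -0.002, 0.008, 0, 1, 0.001, -0.002, 0.008, 0, 1, 0.001, -0.002, 0.008, 0, 1])

```text
clock: 53.6
position: [0.5255, -0.029, 0.1387]
ee_rot: [0.0, 0.675, 0.738, 0.0]
contact_force: [1.0, 0.2, 3.3]
width: 0.0181
```

Call:
step_arm(moves=[0, 0, 0, 0, -0.3, 0, 0, 0, 0, -0.3, 0, 0, 0, 0, -0.3, 0, 0, -0.1, 0, -0.3, 0, 0, -0.2, 0, -0.3])

```text
clock: 54.1
position: [0.5241, -0.0287, 0.2378]
ee_rot: [-0.002, 0.675, 0.738, -0.001]
contact_force: [1.5, -0.2, -0.6]
width: 0.0553
```

Call:
step_arm(moves=[0.333, -0.083, -0.06, 0, -0.3, 0.333, -0.083, -0.06, 0, -0.3, 0.333, -0.083, -0.06, 0, -0.3, 0.333, -0.083, -0.06, 0, -0.3, 0.333, -0.083, -0.06, 0, -0.3])

```text
clock: 54.6
position: [0.4682, 0.136, 0.2691]
ee_rot: [-0.0, 0.673, 0.739, 0.001]
contact_force: [-0.0, -0.6, -0.2]
width: 0.0554
```

Call:
step_arm(moves=[0.333, -0.083, 0, 0.09, -0.3, 0.333, -0.083, 0, 0.09, -0.3, 0.333, -0.083, 0, 0.09, -0.3, 0.333, -0.083, 0, 0.09, -0.3, 0.333, -0.083, 0, 0.09, -0.3])

```text
clock: 55.1
position: [0.4123, 0.298, 0.2677]
ee_rot: [-0.001, 0.771, 0.637, 0.0]
contact_force: [-0.5, -1.3, -0.4]
width: 0.0556
```

Call:
step_arm(moves=[0, 0, 0, 0, -0.3, 0, 0, 0, 0, -0.3])

```text
clock: 55.3
position: [0.4138, 0.2941, 0.2679]
ee_rot: [0.0, 0.773, 0.635, -0.0]
contact_force: [0.2, -0.2, 0.5]
width: 0.0555
```

```bash
python3 - <<'E'
from h import *
st();w=cam('wrist');save(w,'w17');R=rect(w,(.4144,.2964),.099,.063,vmin=215);to(.4144,.2964,.1145,-11.2)
E
```

```text
F jig 0.1 -0.3 0.5 M [ 0.01 -0.05 -0.01] w 0.0555 jaw xyz -0.205 0.331 0.2179
pred [316. 204.] rect [0.4147 0.2968] [0.1255 0.1262] 78.9 poly [[226, 115], [236, 282], [308, 282], [306, 249], [323, 243], [324, 238], [333, 237], [348, 247], [362, 244], [376, 249], [400, 236], [408, 116]]
pose [0.4138 0.294  0.268 ] al -11.2 -> [5.20e-03 1.00e-04 3.07e-01] twist -0.0001 rows 4
```

Call:
step_arm(moves=[0.005, 0.0008, 0.08, 0, -0.3, 0.005, 0.0008, 0.16, 0, -0.3, 0.005, 0.0008, 0.24, 0, -0.3, 0.005, 0.0008, 0.28, 0, -0.3, 0.005, 0.0008, 0.28, 0, -0.3])

```text
clock: 55.85
position: [0.4125, 0.2953, 0.1253]
ee_rot: [-0.001, 0.773, 0.634, -0.004]
contact_force: [-0.0, -0.5, 0.0]
width: 0.0554
```

Call:
step_arm(moves=[0, 0, 0.012, 0, -0.3, 0, 0, 0.024, 0, -0.3, 0, 0, 0.024, 0, -0.3])

```text
clock: 56.15
position: [0.4145, 0.2977, 0.1167]
ee_rot: [0.0, 0.772, 0.635, 0.001]
contact_force: [-0.7, -0.3, -0.3]
width: 0.0558
```

```bash
python3 -c "
from h import *
st();to(.4147,.2968,.114,-11.2)"
```

```text
F jig -0.7 -0.2 -0.3 M [-0.02  0.04  0.05] w 0.0558 jaw xyz -0.204 0.3345 0.0667
pose [0.4145 0.2977 0.1167] al -11.1 -> [-0.0017  0.0008  0.0054] twist 0.0003 rows 1
```

Call:
step_arm(moves=[-0.002, 0.001, 0.005, 0, -0.3, -0.002, 0.001, 0.005, 0, 1, -0.002, 0.001, 0.005, 0, 1, -0.002, 0.001, 0.005, 0, 1, -0.002, 0.001, 0.005, 0, 1], force=90)

```text
clock: 56.65
position: [0.415, 0.2969, 0.1143]
ee_rot: [0.0, 0.772, 0.635, 0.001]
contact_force: [1.9, -1.1, 2.5]
width: 0.0179
```

Call:
step_arm(moves=[0, 0, 0, 0, 1, 0, 0, -0.06, 0, 1, 0, 0, -0.14, 0, 1, 0, 0, -0.22, 0, 1, 0, 0, -0.3, 0, 1])

```text
clock: 57.15
position: [0.4132, 0.2965, 0.2643]
ee_rot: [-0.001, 0.772, 0.635, -0.001]
contact_force: [1.0, -0.1, -3.0]
width: 0.0179
```

Call:
step_arm(moves=[0, 0, -0.042, -0.045, 1, 0, 0, -0.042, -0.089, 1, 0, 0, -0.042, -0.089, 1, 0, 0, -0.042, -0.089, 1])

```text
clock: 57.55
position: [0.4134, 0.2964, 0.2836]
ee_rot: [-0.001, 0.677, 0.736, -0.001]
contact_force: [-0.4, 0.4, -2.6]
width: 0.0179
```

```bash
python3 -c "
from h import *
st();to(*SEAT[:2],.285,4.9)"
```

```text
F jig -0.4 0.4 -2.6 M [-0.01 -0.    0.02] w 0.0179 jaw xyz -0.2052 0.3333 0.2336
pose [0.4134 0.2964 0.2836] al 4.7 -> [-0.6661  0.1697 -0.0028] twist -0.0009 rows 7
```

Call:
step_arm(moves=[-0.06, 0.0153, 0, 0, 1, -0.12, 0.0306, 0, 0, 1, -0.19, 0.0484, 0, 0, 1, -0.26, 0.0662, 0, 0, 1, -0.333, 0.0848, 0, 0, 1])

```text
clock: 58.05
position: [0.4703, 0.1333, 0.2834]
ee_rot: [-0.001, 0.677, 0.736, -0.001]
contact_force: [-0.3, 0.8, -1.5]
width: 0.0176
```

Call:
step_arm(moves=[-0.07, 0.0178, 0, 0, 1, -0.14, 0.0357, 0, 0, 1, -0.21, 0.0535, 0, 0, 1, -0.28, 0.0713, 0, 0, 1, -0.333, 0.0848, 0, 0, 1])

```text
clock: 58.55
position: [0.5272, -0.0298, 0.2833]
ee_rot: [-0.001, 0.678, 0.735, -0.001]
contact_force: [0.3, 1.3, -2.8]
width: 0.018
```

Call:
step_arm(moves=[0, 0, 0, 0, 1, 0, 0, 0, 0, 1, 0, 0, 0, 0, 1])

```text
clock: 58.85
position: [0.5265, -0.0269, 0.2839]
ee_rot: [-0.001, 0.676, 0.737, -0.0]
contact_force: [0.9, -0.0, -1.8]
width: 0.0182
```

```bash
python3 - <<'E'
from h import *
st();to(*SEAT[:2],.168,4.9)
w=cam('wrist');save(w,'w18');c=cam('side');save(c,'s7');p=tool()[0]
for a,b in((-1,-1),(-1,1),(1,1),(1,-1)):print(proj(w,p+a*.063*XJ+b*.063*YJ-[0,0,.0155]).round(0),end='')
cv2.imwrite('pics/s7c.png',np.hstack([cv2.resize(c['f'][130:310,230:430],(400,360),interpolation=2),cv2.resize(w['f'],(400,300)).copy() if False else cv2.resize(w['f'],(400,360))]))
E
```

```text
F jig 0.9 -0.1 -1.8 M [ 0.01 -0.08 -0.01] w 0.0182 jaw xyz -0.1202 0.0015 0.2339
pose [ 0.5265 -0.0269  0.2839] al 4.9 -> [-0.0033 -0.0018  0.2318] twist -0.0001 rows 3
[171. 439.][133. 141.][504. 141.][464. 439.]
```

View pics/s7c.png

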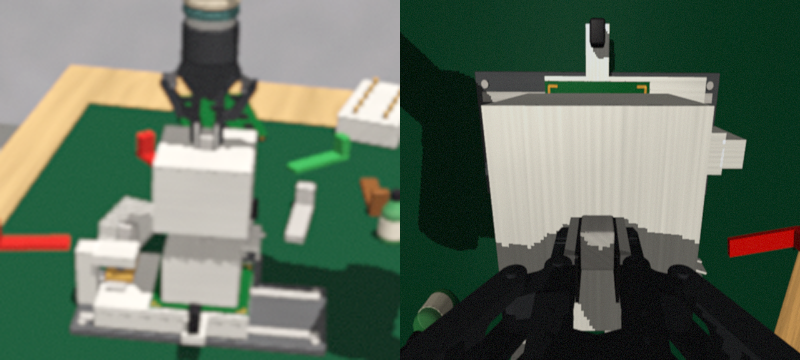

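Can_3 stands square on the board at about (202,270) in the left half. Can_4 hangs straight above it, level and centred: its top edge spans columns 131–501 against 133–504 predicted. Lowering it.

Call:
step_arm(moves=[-0.003, -0.002, 0.03, 0, 1, -0.003, -0.002, 0.06, 0, 1, -0.003, -0.002, 0.09, 0, 1, -0.003, -0.002, 0.11, 0, 1, -0.003, -0.002, 0.11, 0, 1])

```text
clock: 59.45
position: [0.5252, -0.0285, 0.2284]
ee_rot: [-0.001, 0.676, 0.737, -0.001]
contact_force: [0.4, -0.8, -2.4]
width: 0.0178
```

Call:
step_arm(moves=[0, 0, 0.03, 0, 1, 0, 0, 0.06, 0, 1, 0, 0, 0.09, 0, 1, 0, 0, 0.12, 0, 1, 0, 0, 0.12, 0, 1])

```text
clock: 59.95
position: [0.5254, -0.0289, 0.1687]
ee_rot: [-0.001, 0.676, 0.737, -0.001]
contact_force: [-0.6, 0.3, -1.0]
width: 0.0177
```

Call:
step_arm(moves=[0, 0, 0.002, 0, 1, 0, 0, 0.004, 0, 1, 0, 0, 0.006, 0, 1, 0, 0, 0.006, 0, 1])

```text
clock: 60.35
position: [0.5266, -0.0294, 0.1672]
ee_rot: [0.0, 0.676, 0.737, 0.0]
contact_force: [-0.1, 0.9, -3.2]
width: 0.0177
```

```bash
python3 - <<'E'
from h import *
st();to(*SEAT[:2],.164,4.9)
E
```

```text
F jig -0.0 1.0 -3.2 M [-0.    0.05  0.01] w 0.0177 jaw xyz -0.1202 -0.001 0.1172
pose [ 0.5266 -0.0294  0.1672] al 4.9 -> [ 0.0021 -0.0021  0.0065] twist 0.0 rows 1
```

Call:
step_arm(moves=[0.001, -0.002, 0.003, 0, 1, 0.001, -0.002, 0.006, 0, 1, 0.001, -0.002, 0.0075, 0, 1, 0.001, -0.002, 0.0075, 0, 1, 0.001, -0.002, 0.0075, 0, 1])

```text
clock: 60.85
position: [0.5257, -0.029, 0.164]
ee_rot: [0.0, 0.676, 0.737, 0.0]
contact_force: [-0.8, 0.1, 5.4]
width: 0.0175
```

Call:
step_arm(moves=[0, 0, 0, 0, -0.3, 0, 0, 0, 0, -0.3, 0, 0, 0, 0, -0.3, 0, 0, -0.1, 0, -0.3, 0, 0, -0.2, 0, -0.3])

```text
clock: 61.35
position: [0.5242, -0.0288, 0.2624]
ee_rot: [-0.002, 0.676, 0.737, -0.001]
contact_force: [1.9, -0.9, 0.1]
width: 0.055
```

Call:
step_arm(moves=[0.1, 0, -0.1, 0, -0.3, 0.2, 0, -0.2, 0, -0.3, 0.25, 0, -0.2, 0, -0.3, 0.25, 0, -0.2, 0, -0.3, 0.25, 0, -0.2, 0, -0.3])

```text
clock: 61.85
position: [0.5148, 0.0969, 0.3638]
ee_rot: [0.001, 0.675, 0.738, 0.001]
contact_force: [-0.3, 0.7, -0.5]
width: 0.0554
```

```bash
python3 - <<'E'
from h import *
st();w=cam('wrist');save(w,'w19');c=cam('side');save(c,'s8');t=cam('top');save(t,'t6')
rect(w,SEAT[:2],.149,.063,vmin=200)
cv2.imwrite('pics/f.png',np.hstack([cv2.resize(w['f'],(400,300)),cv2.resize(c['f'][190:325,235:415],(400,300),interpolation=2)]))
def brass(n):
    f=load(n)['f'][240:290,265:320];h=cv2.cvtColor(f,cv2.COLOR_BGR2HSV)
    ys,xs=np.nonzero((h[...,0]>10)&(h[...,0]<28)&(h[...,1]>110)&(h[...,2]>80));return len(ys),np.bincount(ys).tolist()
for n in('s4','s6','s8'):print(n,brass(n))
m=(c['f'].max(2)<60)[225:245,335:370]
print('\n'.join(''.join('#' if q else '.' for q in r) for r in m))
E
```

```text
F jig -0.2 0.7 -0.5 M [-0.04  0.02 -0.01] w 0.0554 jaw xyz -0.1212 0.1258 0.3138
pred [315. 327.] rect [ 0.5273 -0.0497] [0.1285 0.0802] 2.4 poly [[247, 314], [250, 375], [263, 380], [278, 377], [312, 382], [379, 381], [380, 349], [349, 312], [298, 308]]
s4 (86, [0, 0, 0, 0, 0, 0, 0, 0, 1, 1, 1, 1, 1, 0, 0, 0, 0, 0, 0, 0, 1, 0, 0, 0, 4, 13, 13, 13, 13, 13, 11])
s6 (78, [0, 0, 0, 0, 0, 0, 0, 0, 1, 1, 1, 1, 1, 0, 0, 0, 0, 0, 0, 0, 1, 0, 0, 0, 3, 14, 13, 13, 13, 13, 3])
s8 (90, [0, 0, 0, 0, 0, 0, 0, 0, 1, 1, 1, 1, 1, 0, 0, 0, 0, 0, 0, 0, 0, 0, 0, 0, 5, 15, 15, 14, 13, 13, 10])
...................................
...................................
...................................
...................................
............####...................
............#####..................
............##..########...........
.....................###...........
......................##...........
.......................#...........
.......................#...........
.......................#...........
.......................#...........
.......................#...........
...................................
...................................
...................................
...................................
...................................
...................................
```

View pics/f.png

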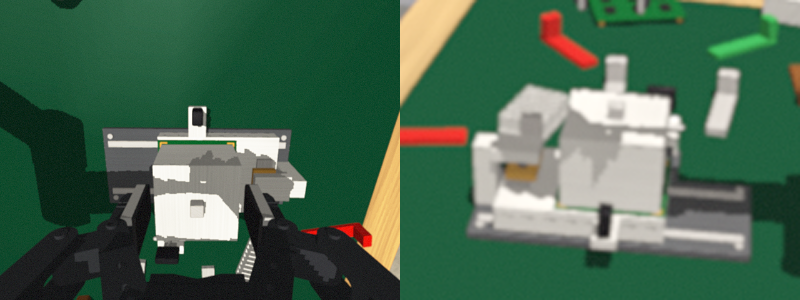

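Final views: can_4 covers the nest squarely on the board, with board margins showing all round. The blade block stands right of the head, and the two other blades lie on the bench. One more numerical check on pad lift, can_4's centre and the bystanders.

```bash
python3 - <<'E'
from h import *
for n in('s4','s5','s6','s7','s8'):
    f=load(n)['f'].astype(float);d=(f[...,2]-f[...,0])[258:276,282:294].mean(1);print(n,d.round(0).astype(int).tolist())
a=load('top0')['f'];b=load('t6')['f'];ga,gb=[cv2.cvtColor(x,cv2.COLOR_BGR2HSV) for x in(a,b)]
def cen(g,box,fn):
    x0,y0,x1,y1=box;ys,xs=np.nonzero(fn(g[y0:y1,x0:x1]));return (xs.mean()+x0).round(1),(ys.mean()+y0).round(1),len(xs)
for nm,box,fn in(('spool',(180,330,220,365),lambda q:(q[...,0]>100)&(q[...,0]<125)&(q[...,1]>150)&(q[...,2]>120)),('heatsink',(350,190,395,225),lambda q:(q[...,1]<60)&(q[...,2]>150)),('flux',(390,330,418,358),lambda q:(q[...,2]>90)),('bl_b',(375,228,435,252),lambda q:(q[...,1]<60)&(q[...,2]>110)),('bl_c',(375,284,435,304),lambda q:(q[...,1]<60)&(q[...,2]>110))):
    print(nm,cen(ga,box,fn),cen(gb,box,fn))
w=load('w19')
for s in((-1,1),(1,1),(1,-1),(-1,-1)): print(proj(w,SEAT+s[0]*.063*XJ+s[1]*.063*YJ+[0,0,.099]).round(0),end=' ')
g=cv2.cvtColor(w['f'],cv2.COLOR_BGR2GRAY);print([int(x) for x in g[350,236:262:2]],[int(x) for x in g[350,370:394:2]],[int(x) for x in g[225:290:4,300]],[int(x) for x in g[360:400:3,300]])
print('knob pred',proj(w,SEAT+[0,0,.119]).round(0),[int(x) for x in g[335,290:345:3]])
E
```

```text
s4 [12, 12, 12, 12, 13, 20, 40, 65, 81, 98, 110, 111, 92, 46, 14, 11, 12, 12]
s5 [12, 12, 12, 12, 13, 20, 40, 64, 80, 98, 110, 111, 92, 46, 14, 11, 12, 12]
s6 [12, 12, 12, 12, 13, 21, 41, 69, 90, 107, 113, 98, 60, 27, 14, 12, 12, 12]
s7 [12, 12, 12, 12, 13, 21, 42, 71, 92, 109, 114, 100, 60, 27, 14, 12, 12, 12]
s8 [11, 11, 11, 11, 14, 25, 49, 72, 83, 87, 91, 90, 69, 36, 13, 9, 10, 11]
spool (np.float64(nan), np.float64(nan), 0) (np.float64(nan), np.float64(nan), 0)
heatsink (np.float64(370.8), np.float64(207.8), 814) (np.float64(370.8), np.float64(207.8), 826)
flux (np.float64(403.2), np.float64(343.8), 702) (np.float64(403.2), np.float64(343.7), 709)
bl_b (np.float64(404.3), np.float64(239.2), 541) (np.float64(404.3), np.float64(239.2), 541)
bl_c (np.float64(405.5), np.float64(293.9), 550) (np.float64(405.5), np.float64(293.9), 550)
[244. 264.] [386. 264.] [379. 384.] [250. 383.] [17, 20, 37, 51, 55, 47, 189, 247, 247, 244, 245, 244, 241] [249, 248, 250, 249, 251, 241, 51, 47, 52, 34, 28, 19] [69, 66, 144, 139, 142, 137, 141, 145, 135, 139, 235, 248, 246, 249, 247, 247, 252] [244, 245, 245, 245, 245, 245, 245, 230, 119, 48, 59, 51, 55, 48]
knob pred [315. 338.] [246, 248, 246, 243, 247, 214, 228, 223, 226, 225, 220, 226, 131, 248, 248, 247, 247, 246, 248]<stdin>:6: RuntimeWarning: Mean of empty slice.
  ret = ret.dtype.type(ret / rcount)
```

```bash
python3 -c "
from h import *
st();print(job.sign_off())"
```

```text
F jig -0.1 -0.3 -0.2 M [ 0.05 -0.04  0.04] w 0.0558 jaw xyz -0.122 0.1234 0.3115
the job is handed in; nothing more can be done
None
```

The job is handed in at about 62 s, well under the 210 s limit. I parked the pin in its notches, pushed the carriage against its stop, and turned the pin back so it dropped in. I then slid blade_a (6 mm) into the gap and nested all four cans on the board.

| What was checked | Result |
|---|---|
| Pin | Down. The side view matched the start before the cans went on; can_4 partly hides it in the last view. |
| Carriage | Home. It moved 69.4 mm, and pushing 5 mm further did not move it. |
| Blade_a drag | About 10–12.5 N sliding (10 N with no downward push). It was not jamming, but it was above the 2–8 N given for a good fit. |
| Blade_a position | Block where predicted, about 84 mm right of the jaw. The nose shows on the left of the pad. |
| Pad lift | The brass rose about half a pixel in the side view, roughly 2 mm. That is a weak measurement; the drag is the stronger sign. Blades b and c were not tried. |
| Cans | can_1 was knocked a few centimetres aside during the run, so I measured it again before gripping. All went down with rims at the expected heights. can_4's edges are within about 1 mm of the board centre, square to it. |
| Other blades, heat sink, bottle | Centroids in the top view unchanged. |
| Spool | My colour mask found nothing, so it was not measured. The arm never worked near it. |

The robot was clear of everything when the job was handed in, with contact forces near zero.

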